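Gauge the spindles and load them on the printing pallets

TASK

Check each spindle on the bench (two or three of them are out) in the order lime, orange, blue, red: lay it on the caliper's rest between the jaws and slide the jaw shut until both jaws press on its steel journal and the gauge registers. Then open the jaw and lay the spindle level, centred and lengthwise along the raised post of the pallet of its own colour. Finish with the caliper empty and slid fully shut, and leave the ball in its cup and the ink jar alone.

Things in the scene. Friction and masses are not known exactly. Their poses are not given: they have to be found in the camera images.
- gauge: bench caliper, fixed to the bench: grey base plate 80 x 180 mm, 14 mm thick; origin at the centre of its underside, z up. Its y axis is the caliper's length: fixed head at the +y end (tops out at 92 mm), sliding blue jaw carriage towards -y
- rest (a point): middle of the top face of the caliper's dark steel rest (54 mm along gauge x, 44 mm along gauge y, top 45 mm above the bench), where a spindle is laid with its axis along gauge x. The fixed jaw's face is 22 mm from this point towards +y. Both jaws are 14 mm wide along x, centred on x = 0, and span 47 to 83 mm above the bench, so they pass between a spindle's flanges
- anvil: fixed steel jaw; origin at the lower edge of its measuring face (gauge y = +54 mm), which faces gauge -y
- jaw (a joint): caliper reading in m: gap between the two measuring faces, 0 shut, 0.060 fully open. The steel nose that carries the sliding face (14 x 36 mm) runs 46 mm back to the blue carriage. Slides with about 1.5 N of friction and stays where left. The gauge registers once both jaws press on the journal with 2.5 N
- jaw_grip (a point): on the black finger grip on top of the sliding carriage (18 mm along gauge x, 24 mm along y, 35 mm tall, standing from 83 to 118 mm above the bench); this point is its axis, 105 mm above the bench. It moves along gauge y with the jaw; carriage under it 44 x 34 mm
- lime_spindle: loose spindle, 160 g: two lime square end flanges 36 x 36 mm, 12 mm thick, joined by a turned steel journal of 30 mm diameter, 36 mm long; 60 mm long overall. Origin at its middle, x along its axis. It may lie on any of its four flats, origin 18 mm above what it lies on. May be absent
- lime_seat (a point): centre of the top face of the lime pallet's post: a black post topped in lime, 54 mm along x, 24 mm along y, top 40 mm above the bench, on a white shoe 70 x 44 x 12 mm fixed to the bench. The lime spindle lies on it with its axis along this x
- orange_spindle: loose spindle, 160 g: two orange square end flanges 36 x 36 mm, 12 mm thick, joined by a turned steel journal of 27 mm diameter, 36 mm long; 60 mm long overall. Origin at its middle, x along its axis. It may lie on any of its four flats, origin 18 mm above what it lies on. May be absent
- orange_seat (a point): centre of the top face of the orange pallet's post: a black post topped in orange, 54 mm along x, 24 mm along y, top 48 mm above the bench, on a white shoe 70 x 44 x 12 mm fixed to the bench. The orange spindle lies on it with its axis along this x
- blue_spindle: loose spindle, 160 g: two blue square end flanges 36 x 36 mm, 12 mm thick, joined by a turned steel journal of 24 mm diameter, 36 mm long; 60 mm long overall. Origin at its middle, x along its axis. It may lie on any of its four flats, origin 18 mm above what it lies on. May be absent
- blue_seat (a point): centre of the top face of the blue pallet's post: a black post topped in blue, 54 mm along x, 24 mm along y, top 44 mm above the bench, on a white shoe 70 x 44 x 12 mm fixed to the bench. The blue spindle lies on it with its axis along this x
- red_spindle: loose spindle, 160 g: two red square end flanges 36 x 36 mm, 12 mm thick, joined by a turned steel journal of 21 mm diameter, 36 mm long; 60 mm long overall. Origin at its middle, x along its axis. It may lie on any of its four flats, origin 18 mm above what it lies on. May be absent
- red_seat (a point): centre of the top face of the red pallet's post: a black post topped in red, 54 mm along x, 24 mm along y, top 36 mm above the bench, on a white shoe 70 x 44 x 12 mm fixed to the bench. The red spindle lies on it with its axis along this x
- ball: bystander: lime perforated ball, 74 mm, lying in a black printing cup; origin at its centre
- ink_jar: bystander: red ink jar with black cap, 70 mm across, 85 mm tall; origin at the centre of its underside

How it is judged:
By the outcome, as a careful person would: the job done as asked, in the order asked, and still so for the second after the job is handed in, with the robot touching nothing.
Of lime_spindle, orange_spindle, blue_spindle, red_spindle only 2 to 3 are there at a start; the rules pass over those that are not, and their reading is None.
At some moment in a run one of lime_spindle, orange_spindle, blue_spindle, red_spindle may be knocked a few centimetres aside while the robot is not near it.
Once in a run the grip may slacken for a moment while it holds something.
It also fails if it takes over 210 s, if anything falls off the work surface, if the arm or the gripper's body presses on something with over 40 N, if the wrist force passes 120 N, or if a joint passes its speed limit or range.

ROBOT

A 6-joint arm with a two-finger parallel gripper is mounted at the origin on the work surface. World frame = base frame: x ahead of the robot, y to its left, z up, the work surface at z = 0. Lengths are in m, angles in rad, forces in N, time in s.
With the tool pointing down it reaches from about 0.3 to 0.775 m from the base axis. Payload 14.6 kg.
Tool frame: the origin (TCP) lies on the centre line of the jaws, within the pads' length; the fingertips stand 8 mm ahead of it and the grasp point (between the pads) lies 11 mm behind it; z points along the fingers, y is the line along which they close (so a half turn about z gives the same grasp; the last joint's range is limited). The gripper opens to 85 mm and grips with 20 to 120 N. Pads are 22 mm wide; open, the fingers measure 114 mm over their backs; the gripper's body (76 mm by 85 mm) begins 54 mm behind the grasp point. The pads swing forward as they close: fully open they stand 13 mm farther back than shut.
Start: joints at [-1.239, 0.3, 1.521, -0, 1.321, -0.067], TCP at [0.214, -0.507, 0.205] pointing down, gripper open.
Joint ranges: [-3.03, 3.03], [-0.79, 2.21], [0.23, 2.52], [-1.04, 4.18], [0, 3.07], [-2.55, 2.55]. Speed limits (rad/s): [2.22, 2.22, 2.57, 3.14, 3.14, 3.14].

INTERFACE

Orientations are given as a 3x3 rotation matrix whose columns are the frame's x, y, z axes.
In Python, from plant import get_obs, capture, close_job gives the robot as it stands.
- The arm moves only by the tool play_rows, never from a script. Its argument "moves" is a list of rows, each a list of 4 numbers: the shift along the tool's x, y, z in cm, then the turn about the tool's z in rad. A call has 1 to 12 rows; each row shifts and turns the commanded pose from where the row before left it, along the tool's axes as they then stand; what a row does not reach is not made up. A row lasts 1/8 s, in which the tool goes at most 62.5 mm and 10.7 degrees, less where a joint would pass 70% of its speed; a pose out of reach is approached as far as the arm can. A call with a gripper value outside its range is refused whole. "gripper" is the finger opening in cm, from 0 to 8.54, set as the call begins (left out, the last holds). The fingers move at their own pace and stop on an object; "force" is the grip in N (left out, the last holds). Time passes only in rows, so rows that do not move let the fingers close. It gives the time, the measured TCP pose, the force, the opening and the grip force at its end, in the units of the state.
- get_obs(): the state, without advancing time (a new reading comes with each control period).
- capture(name): name is "side" or "top"; returns a dict with "pixels" (480x640x3 uint8, blue, green, red), "intrinsics" (3x3 intrinsics, pixels), "T" (4x4, takes a point from camera to world coordinates). Camera axes: x right, y up, looking along -z (the intrinsics and any distortion apply to the point x, -y, -z); pixel columns grow to the right and rows downward; lengths in m; the calibration is good to about 2 mm. A picture is of the moment at which its call begins. There is no depth.
- close_job(): hands the job in; it is judged then, once.
The state is a dict: "t": time; "joints": joint angles; "qvel": joint speeds; "tau": joint torques, N m; "tool_pos": TCP position; "tool_rot": TCP orientation; "contact_force": force on the tool from outside, world axes, zero at the start; "ft_torque": the same for the moment, N m; "finger_gap": opening from 0.0 (shut) to 1.0 (fully open); "gripper_force": force on a finger pad.
Only numpy, scipy, OpenCV 4.12 (cv2) and the standard library are available. Lean on these libraries where they do the work, as an engineer would, in place of code of your own. Each camera call takes 0.05 s, during which the arm holds its last target. There are 200 camera calls.

## Working session

There is one attempt and no reset: what is moved stays moved. The work goes in short steps, Python scripts to look and compute and a tool call to move; the robot and the scene stay as the last step left them, time stands still between calls to the robot, and variables do not carry over. Pictures are saved under pics/ and viewed, at most 14 in all, crops included, and the job is handed in when it is done.

Besides the shell and the picture viewer there is one more tool, called after "Emit:" as name(argument=value, ...) on one line, values as JSON. play_rows: Moves the arm, as the interface text tells. Its arguments: {"type":"object","properties":{"moves":{"type":"array"},"gripper":{"type":"number"},"force":{"type":"number"}},"required":["moves"]}

```bash
mkdir -p pics; ls; python3 - <<'E'
from plant import get_obs,capture
import cv2,numpy as np
o=get_obs();print(o['t'],o['tool_pos'],np.round(o['tool_rot'],3),o['finger_gap'])
for n in('top','side'):
    c=capture(n);cv2.imwrite(f'pics/{n}0.png',c['pixels']);np.savez(f'{n}.npz',K=c['intrinsics'],T=c['T']);print(n,[k for k in c],c['intrinsics'],np.round(c['T'],3))
E
```

```text
pics
0.0 [ 0.21347761 -0.50659035  0.20491695] [[ 0.922  0.388 -0.   ]
 [ 0.388 -0.922  0.001]
 [ 0.    -0.001 -1.   ]] 1.000348871459697
top ['pixels', 'intrinsics', 'T'] [[603.37052421   0.         317.48367314]
 [  0.         603.37052421 225.63856399]
 [  0.           0.           1.        ]] [[ 0.018  0.982 -0.188  0.322]
 [-1.     0.017 -0.006  0.008]
 [-0.003  0.188  0.982  1.425]
 [ 0.     0.     0.     1.   ]]
side ['pixels', 'intrinsics', 'T'] [[588.419433     0.         319.50718339]
 [  0.         588.419433   241.77371328]
 [  0.           0.           1.        ]] [[ 0.999  0.03  -0.044  0.528]
 [-0.053  0.64  -0.766 -1.039]
 [ 0.005  0.768  0.641  0.982]
 [ 0.     0.     0.     1.   ]]
```

View pics/top0.png

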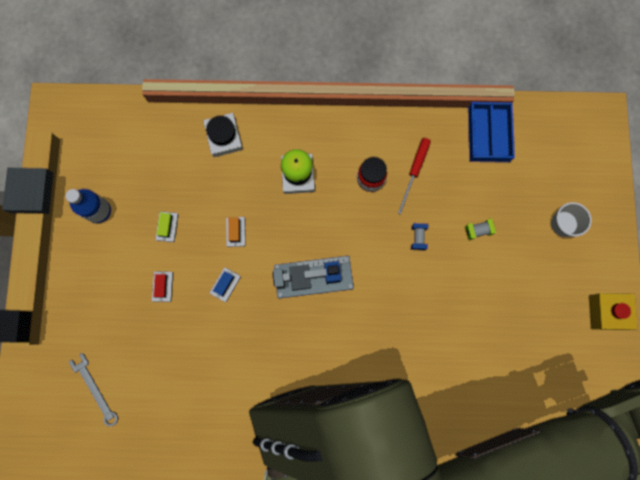

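View pics/side0.png

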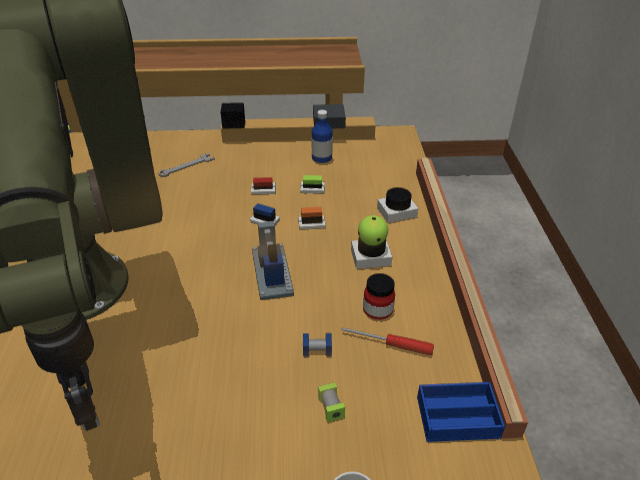

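The top picture shows a lime spindle near (481,229) and a blue one near (419,237). The pallets are lime (166,226), orange (235,230), red (161,286) and blue (225,285), and the caliper is near (313,277). The side picture shows the same. Next I'll enlarge crops to measure.

```bash
python3 - <<'E'
import cv2,numpy as np
a=cv2.imread('pics/top0.png');s=cv2.imread('pics/side0.png')
def crop(i,x,y,w,h,k):return cv2.resize(i[y:y+h,x:x+w],None,fx=k,fy=k,interpolation=cv2.INTER_CUBIC)
C=np.zeros((592,792,3),np.uint8)
p=crop(a,140,200,220,110,3.6);C[:p.shape[0],:p.shape[1]]=p
p=crop(a,400,210,110,48,4);C[400:592,:440]=p
cv2.imwrite('pics/c1.png',C)
D=np.zeros((600,800,3),np.uint8)
D[:520,:400]=crop(s,240,170,100,130,4); D[:480,400:800]=crop(s,290,320,80,96,5)
cv2.imwrite('pics/c2.png',D)
E
```

```text
(no output)
```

View pics/c1.png

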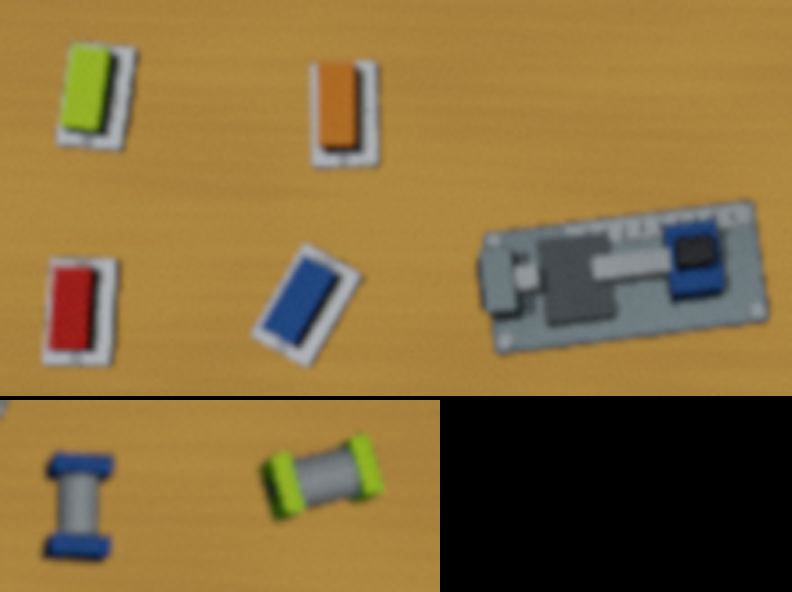

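View pics/c2.png

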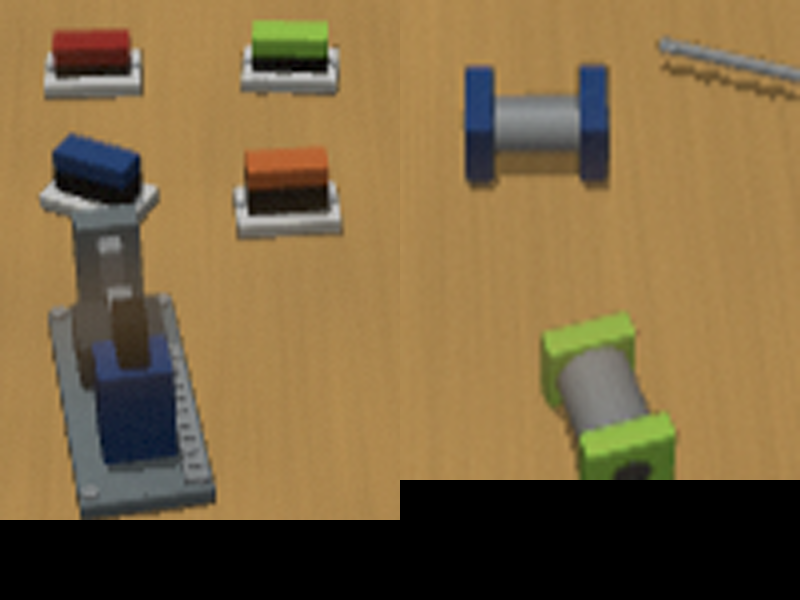

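c1 shows the lime, orange, red and blue pallets, the caliper (jaw about half open) and both spindles from above. c2 shows the same objects from the side. I'll fit poses from the corners I read off these crops.

```bash
cat > h.py <<'E'
import numpy as np
from scipy.optimize import least_squares
CAM={n:dict(np.load(n+'.npz')) for n in('top','side')}
def proj(n,P):
    c=CAM[n];q=(np.asarray(P)-c['T'][:3,3])@c['T'][:3,:3]
    return np.c_[c['K'][0,0]*q[:,0]/-q[:,2]+c['K'][0,2], c['K'][1,1]*-q[:,1]/-q[:,2]+c['K'][1,2]]
def ray(n,uv,z):
    c=CAM[n];d=c['T'][:3,:3]@np.array([(uv[0]-c['K'][0,2])/c['K'][0,0],-(uv[1]-c['K'][1,2])/c['K'][1,1],-1])
    o=c['T'][:3,3];return o+d*(z-o[2])/d[2]
def un(p,k,ox,oy,dx=0,dy=0):return ((p[0]-dx+.5)/k-.5+ox,(p[1]-dy+.5)/k-.5+oy)
def W(p,L):
    c,s=np.cos(p[2]),np.sin(p[2]);L=np.asarray(L,float)
    return np.c_[p[0]+c*L[:,0]-s*L[:,1],p[1]+s*L[:,0]+c*L[:,1],L[:,2]]
def fit(obs,p0):
    # obs: list (cam, local xyz m, uv)
    def r(p):return np.concatenate([(proj(n,W(p,[l]))[0]-uv) for n,l,uv in obs])
    s=least_squares(r,p0,loss='soft_l1',x_scale=[.1,.1,1]);return s.x,r(s.x).reshape(-1,2)
def box(hx,hy,z,cx=0,cy=0):  # TL TR BR BL as seen from top: x up, y left
    return [(cx+hx,cy+hy,z),(cx+hx,cy-hy,z),(cx-hx,cy-hy,z),(cx-hx,cy+hy,z)]
E
cat > m.py <<'E'
from h import *
t=lambda *p:un(p,3.6,140,200); b=lambda *p:un(p,4,400,210,0,400)
s=lambda *p:un(p,4,240,170); q=lambda *p:un(p,5,290,320,400,0)
def ob(cam,f,L,px):return [(cam,l,f(*p)) for l,p in zip(L,px) if p]
def sd(L):return [L[3],L[0],L[1],L[2]] # FL FR NR NL
N=None
pal={'lime':(.040,[(72,43),(112,47),(101,133),(61,129)],[N,(137,47),(125,151),(56,144)],[(253,21),(328,22),(329,40),(252,39)]),
'orange':(.048,[(319,62),(356,62),(357,149),(320,148)],[(310,63),(378,61),(378,166),(312,167)],[(246,150),(327,149),(328,168),(247,170)]),
'red':(.036,[(51,266),(96,266),(91,350),(48,348)],[(50,258),(118,260),(111,365),(42,361)],[(53,31),(129,30),(131,47),(53,49)]),
'blue':(.044,[(307,256),(340,271),(297,346),(263,327)],[(304,243),(361,275),(310,367),(250,333)],[(68,135),(140,155),(138,174),(53,152)])}
J={}
for k,(z,c,w,sc) in pal.items():
    A=ob('top',t,box(.027,.012,z),c);B=ob('top',t,box(.035,.022,.012),w);C=ob('side',s,sd(box(.027,.012,z)),sc)
    J[k]=(A+B+C,A+B,C,[.4,.3,-.5 if k=='blue' else 0])
A=ob('top',t,box(.04,.09,.014),[(485,236),(752,201),(768,319),(498,353)])+ob('top',t,box(.027,.022,.045,0,.032),[(538,241),N,(616,318),(547,326)])
C=ob('side',s,sd(box(.04,.09,.014)),[(50,312),(168,295),(214,487),(78,503)])
J['gauge']=(A+C,A,C,[.4,0,.1])
L=box(.03,.018,.036)
A=ob('top',b,L,[(54,454),(113,457),(110,558),(49,556)]);C=ob('side',q,sd(L),[(467,67),(607,66),N,N])
J['blue_sp']=(A+C,A,C,[.4,-.2,0])
# lime: local x = image right, y = image up
A=ob('top',b,L,[(371,434),(383,493),(285,517),(271,457)]);C=ob('side',q,[(-.03,-.018,.036),(-.03,.018,.036),(.03,.018,.036),(.03,-.018,.036)],[(543,336),(632,315),(673,431),(583,449)])
J['lime_sp']=(A+C,A,C,[.4,-.35,-1.4])
for k,(a,A,C,p0) in J.items():
    p,r=fit(a,p0);p1,_=fit(A,p0);p2,_=fit(C,p0)
    print(k,'all',p.round(4),'top',p1.round(4),'side',p2.round(4),'rms',(r**2).mean()**.5)
g=J['gauge'][0];p,_=fit(g,[.4,0,.1])
print('rest',W(p,[(0,.032,.045)]),'knob',ray('top',t(696,251),.118),'open knob',W(p,[(0,-.069,.105)]))
E
python3 m.py
```

```text
lime all [ 0.5847  0.3771 -0.0679] top [ 0.5839  0.3768 -0.0673] side [ 0.5866  0.3791 -0.0589] rms 0.5401005847218477
orange all [0.575  0.2122 0.0439] top [0.5741 0.212  0.0487] side [ 0.5772  0.2139 -0.0142] rms 0.5730105378238249
red all [ 0.442   0.3788 -0.0028] top [ 0.4415  0.3785 -0.0035] side [0.4436 0.3803 0.0145] rms 0.58361049564226
blue all [ 0.4489  0.2308 -0.4839] top [ 0.4482  0.2307 -0.4877] side [ 0.4517  0.2308 -0.4086] rms 0.9908076826791493
gauge all [0.4698 0.0241 0.1467] top [0.4691 0.0238 0.146 ] side [0.4714 0.0251 0.1384] rms 0.7143357148329443
blue_sp all [ 0.5674 -0.2234 -0.062 ] top [ 0.566  -0.2229 -0.0453] side [ 0.5706 -0.2249 -0.0388] rms 0.732483714216519
lime_sp all [ 0.5891 -0.367  -1.3529] top [ 0.5868 -0.367  -1.3373] side [ 0.5904 -0.3661 -1.365 ] rms 0.9554605527939596
rest [[0.46515651 0.05570768 0.045     ]] knob [ 0.47500699 -0.01902068  0.118     ] open knob [[ 0.47991529 -0.04420817  0.105     ]]
```

Top and side agree to about 2–3 mm. I'll open the jaw first, so next is a row planner.

```bash
cat >> h.py <<'E'
def plan(wps,start=None,step=5.5):
    """wps: (x,y,z,yaw of tool y[,max step cm]); prints rows in tool axes, rounded with error feedback"""
    if start is None:
        from plant import get_obs
        o=get_obs();R=np.array(o['tool_rot']);start=(*o['tool_pos'],np.arctan2(R[1,1],R[0,1]))
        print('t',round(o['t'],2),'at',np.round(start,4),'F',np.round(o['contact_force'],1),'gap',round(o['finger_gap']*85.4,1))
    cur=np.array(start,float)
    for w in wps:
        tgt=np.array(w[:4],float);st=w[4] if len(w)>4 else step
        tgt[3]=cur[3]+(tgt[3]-cur[3]+np.pi/2)%np.pi-np.pi/2
        d=tgt-cur;n=max(1,int(np.ceil(max(np.linalg.norm(d[:3])*100/st,abs(d[3])/.17)-1e-6)))
        rows=[];a=cur.copy()
        for i in range(1,n+1):
            g=a+d*i/n;e=g-cur;y=cur[3]
            tx=np.array([-np.sin(y),np.cos(y)]);ty=np.array([np.cos(y),np.sin(y)])
            row=[round(100*e[:2]@tx,1),round(100*e[:2]@ty,1),round(-100*e[2],1),round(-e[3],2)]
            row=[float(v)+0. for v in row];rows.append(row)
            cur[:2]+=(row[0]*tx+row[1]*ty)/100;cur[2]-=row[2]/100;cur[3]-=row[3]
        print('->',np.round(tgt,3),n,'rows',rows)
    return cur
E
python3 - <<'E'
from h import *
plan([(.4758,-.0189,.2,.1467),(.4758,-.0189,.097,.1467)])
E
```

```text
t 0.1 at [ 0.2135 -0.5066  0.205  -1.172 ] F [-0.4  0.   0.5] gap 85.4
-> [ 0.476 -0.019  0.2    0.147] 11 rows [[3.9, -3.2, 0.0, -0.12], [4.3, -2.6, 0.1, -0.12], [4.5, -2.2, 0.0, -0.12], [4.8, -1.5, 0.1, -0.12], [5.0, -1.0, 0.0, -0.12], [5.0, -0.4, 0.1, -0.12], [5.0, 0.2, 0.0, -0.12], [5.0, 0.8, 0.1, -0.12], [4.8, 1.4, 0.0, -0.12], [4.7, 2.0, 0.1, -0.12], [4.3, 2.5, 0.0, -0.12]]
-> [ 0.476 -0.019  0.097  0.147] 2 rows [[0.0, 0.0, 5.1, 0.0], [0.0, 0.0, 5.2, 0.0]]
```

Emit:
play_rows(moves=[[3.9, -3.2, 0, -0.12], [4.3, -2.6, 0.1, -0.12], [4.5, -2.2, 0, -0.12], [4.8, -1.5, 0.1, -0.12], [5, -1, 0, -0.12], [5, -0.4, 0.1, -0.12], [5, 0.2, 0, -0.12], [5, 0.8, 0.1, -0.12], [4.8, 1.4, 0, -0.12], [4.7, 2, 0.1, -0.12], [4.3, 2.5, 0, -0.12], [0, 0, 0, 0]])

```text
t: 1.6
tool_pos: [0.4768, -0.0171, 0.2]
tool_rot: [[-0.152, 0.988, -0.001], [0.988, 0.152, 0.0], [0.0, -0.001, -1.0]]
contact_force: [-1.2, 0.7, 0.2]
finger_gap: 1.0
gripper_force: 0.0
```

```bash
python3 - <<'E'
from h import *
plan([(.4758,-.0189,.097,.1467,4)])
E
```

```text
t 1.6 at [ 0.4768 -0.0171  0.2     0.153 ] F [-1.2  0.7  0.2] gap 85.4
-> [ 0.476 -0.019  0.097  0.147] 3 rows [[-0.1, 0.0, 3.4, 0.0], [0.0, -0.1, 3.5, 0.0], [-0.1, 0.0, 3.4, 0.01]]
```

Emit:
play_rows(moves=[[-0.1, 0, 3.4, 0], [0, -0.1, 3.5, 0], [-0.1, 0, 3.4, 0.01], [0, 0, 0, 0]])

```text
t: 2.1
tool_pos: [0.474, -0.0221, 0.0958]
tool_rot: [[-0.136, 0.991, -0.004], [0.991, 0.136, 0.0], [0.001, -0.004, -1.0]]
contact_force: [0.4, -0.2, 0.4]
finger_gap: 1.002
gripper_force: 0.0
```

Emit:
play_rows(moves=[[0, 0, 0, 0], [0, 0, 0, 0], [0, 0, 0, 0], [0, 0, 0, 0], [0, 0, 0, 0], [0, 0, 0, 0]], gripper=1.2, force=30)

```text
t: 2.85
tool_pos: [0.4756, -0.0215, 0.0975]
tool_rot: [[-0.138, 0.99, -0.0], [0.99, 0.138, 0.0], [0.0, -0.0, -1.0]]
contact_force: [-0.3, 0.3, -0.0]
finger_gap: 0.14
gripper_force: 0.0
```

```bash
python3 - <<'E'
from plant import capture
import cv2,numpy as np
a=capture('top')['pixels'];s=capture('side')['pixels']
cv2.imwrite('pics/t1.png',np.vstack([cv2.resize(np.hstack([a,s]),(800,300)),cv2.resize(s[180:280,230:350],(800,300),fx=0,fy=0) if 0 else np.hstack([cv2.resize(a[230:305,260:360],(400,300),interpolation=cv2.INTER_CUBIC),cv2.resize(s[200:300,220:320],(400,300))])]))
E
```

```text
(no output)
```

View pics/t1.png

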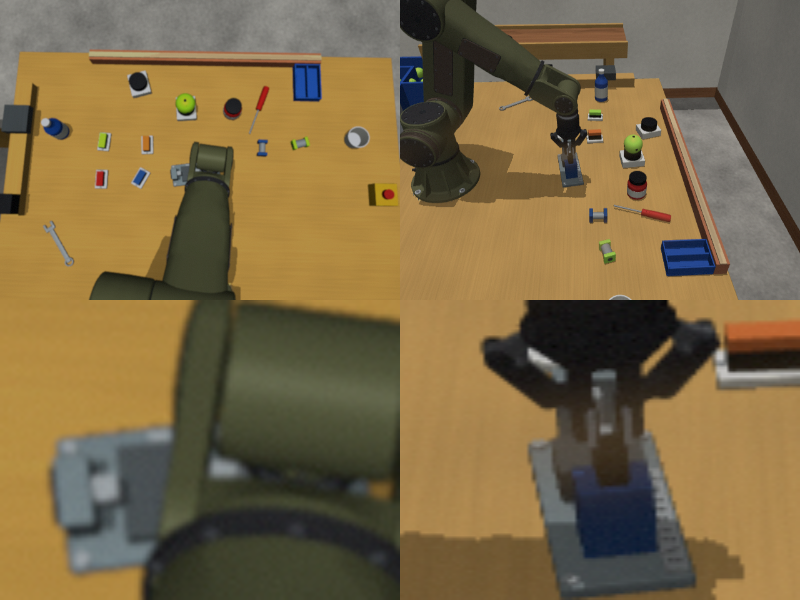

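Both fresh views show only the lime and blue spindles, so red and orange are out. The fingers read 12 mm with no force, so they may not be around the knob. I'll look closer.

```bash
python3 - <<'E'
from plant import capture,get_obs
from h import *
import cv2
o=get_obs();print(o['finger_gap'],o['gripper_force'],o['tool_pos'])
s=capture('side')['pixels'];cv2.imwrite('pics/s2.png',cv2.resize(s[190:300,225:325],(545,600),interpolation=cv2.INTER_LANCZOS4))
g=[.4698,.0241,.1467]
f=lambda P:((proj('side',P)-[225,190])*5.45).round()
print('knob base/top @-.0434',f(W(g,[(0,-.0434,.083),(0,-.0434,.118)])),'tcp',f([o['tool_pos']]))
E
```

```text
0.14225251456816768 0.0 [ 0.475557   -0.02153364  0.09747266]
knob base/top @-.0434 [[255. 375.]
 [251. 312.]] tcp [[252. 354.]]
```

View pics/s2.png

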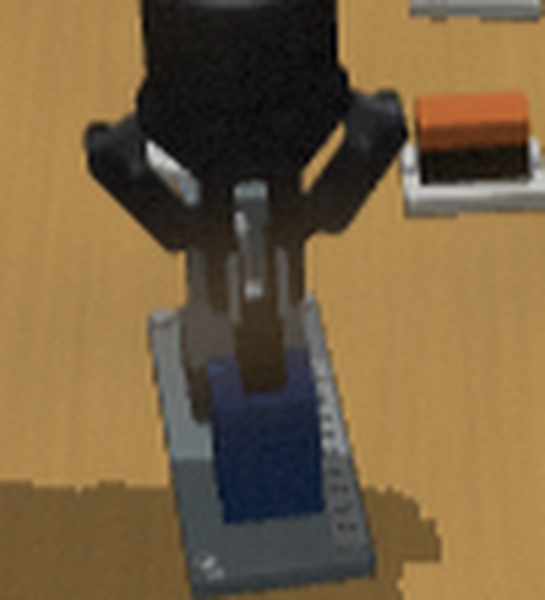

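The view is ambiguous: the pads' lower ends show near (232,318) and (282,318), and the knob spans rows 310–390. I'll close further to see whether anything is between the pads.

Emit:
play_rows(moves=[[0, 0, 0, 0], [0, 0, 0, 0], [0, 0, 0, 0]], gripper=0)

```text
t: 3.38
tool_pos: [0.4756, -0.0215, 0.0975]
tool_rot: [[-0.138, 0.99, -0.0], [0.99, 0.138, 0.0], [0.0, -0.0, -1.0]]
contact_force: [0.3, 0.4, 0.2]
finger_gap: 0.003
gripper_force: 0.0
```

```bash
python3 - <<'E'
from plant import capture,get_obs
from h import *
import cv2
o=get_obs()
s=capture('side')['pixels'][215:285,240:305]
s=np.clip(255*(s/255.)**.55,0,255).astype(np.uint8)
s=cv2.resize(s,None,fx=8.5,fy=8.5,interpolation=cv2.INTER_CUBIC)
P=np.array(o['tool_pos']);q=((proj('side',[P+[0,0,.011],P,P-[0,0,.008]])-[240,215])*8.5).round().astype(int);print(q)
cv2.imwrite('pics/s3.png',s)
E
```

```text
[[263 308]
 [265 339]
 [266 361]]
```

View pics/s3.png

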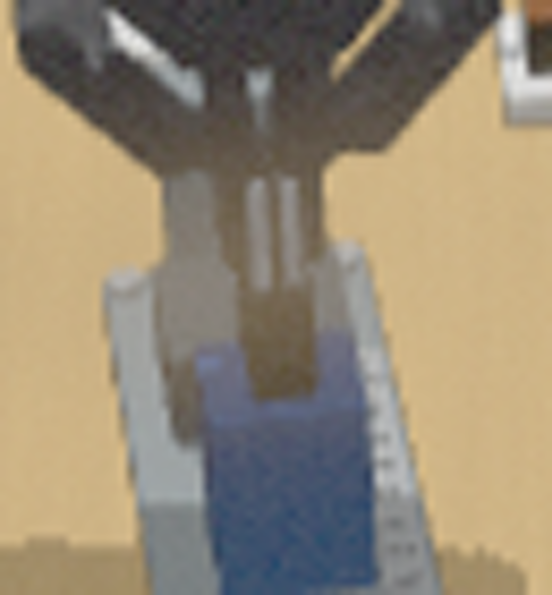

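The pads are fully shut and appear just behind or above the knob, with stripe ends near (257,285) and (290,285) and the knob at rows 285–397. I'll nudge toward gauge −y and read the force.

Emit:
play_rows(moves=[[-0.4, 0, 0, 0], [-0.4, 0, 0, 0], [-0.4, 0, 0, 0], [-0.2, 0, 0, 0], [0, 0, 0, 0]])

```text
t: 4.05
tool_pos: [0.4775, -0.0356, 0.0975]
tool_rot: [[-0.137, 0.991, 0.0], [0.991, 0.137, 0.0], [0.0, 0.0, -1.0]]
contact_force: [0.1, 0.0, -0.0]
finger_gap: -0.001
gripper_force: 0.0
```

```bash
python3 - <<'E'
from plant import capture
import cv2,numpy as np
def cen(s):
    r=s[215:300,255:300].astype(int);m=(r[...,0]>r[...,2]+25)&(r[...,0]>60);ys,xs=np.nonzero(m);return m.sum(),xs.mean()+255,ys.mean()+215,ys.min()+215,ys.max()+215
s=capture('side')['pixels'];print(cen(cv2.imread('pics/side0.png')),cen(s))
i=s[215:300,240:305];i=np.clip(255*(i/255.)**.55,0,255).astype(np.uint8)
cv2.imwrite('pics/s4.png',cv2.resize(i,None,fx=7,fy=7,interpolation=cv2.INTER_CUBIC))
E
```

```text
(np.int64(111), np.float64(272.4594594594595), np.float64(260.1081081081081), np.int64(254), np.int64(265)) (np.int64(40), np.float64(273.2), np.float64(264.45), np.int64(259), np.int64(285))
```

View pics/s4.png

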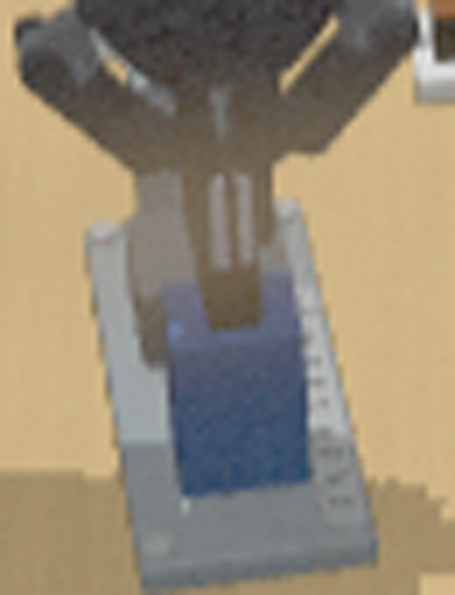

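The carriage hasn't moved, and the closed fingers (stripe ends near (215,265) and (245,265)) pass over the knob. So the tips are above its top. I'll feel downward over the knob with small steps.

Emit:
play_rows(moves=[[0.5, 0, 0, 0], [0.5, 0, 0, 0], [0.5, 0, 0, 0], [0, 0, 0.3, 0], [0, 0, 0.3, 0], [0, 0, 0.2, 0], [0, 0, 0, 0]])

```text
t: 4.97
tool_pos: [0.4759, -0.021, 0.092]
tool_rot: [[-0.138, 0.99, 0.002], [0.99, 0.138, -0.001], [-0.001, 0.001, -1.0]]
contact_force: [-17.6, -1.4, 37.8]
finger_gap: 0.003
gripper_force: 18.9
```

Contact came at TCP z≈0.093, which doesn't match the image. I'll back off and check the fingertip offset by touching the bare bench beside the caliper.

Emit:
play_rows(moves=[[0, 0, -2, 0], [0, 0, -4, 0], [0, 5, 0, 0], [0, 5, 0, 0], [0, 1, 5, 0], [0, 0, 3, 0], [0, 0, 2, 0], [0, 0, 1, 0], [0, 0, 0, 0]])

```text
t: 6.1
tool_pos: [0.5842, -0.0055, 0.0392]
tool_rot: [[-0.137, 0.991, -0.001], [0.991, 0.137, 0.0], [0.0, -0.001, -1.0]]
contact_force: [0.6, -0.2, 0.7]
finger_gap: 0.001
gripper_force: 0.0
```

Emit:
play_rows(moves=[[0, 0, 0.5, 0], [0, 0, 0.5, 0], [0, 0, 0.3, 0], [0, 0, 0.2, 0], [0, 0, 0, 0]])

```text
t: 6.72
tool_pos: [0.5843, -0.0054, 0.0244]
tool_rot: [[-0.137, 0.991, -0.0], [0.991, 0.137, 0.0], [0.0, -0.0, -1.0]]
contact_force: [-1.1, -0.1, 0.3]
finger_gap: -0.0
gripper_force: 0.0
```

Emit:
play_rows(moves=[[0, 0, 0.5, 0], [0, 0, 0.4, 0], [0, 0, 0.2, 0], [0, 0, 0.2, 0], [0, 0, 0, 0]])

```text
t: 7.35
tool_pos: [0.5843, -0.0054, 0.0114]
tool_rot: [[-0.138, 0.99, -0.0], [0.99, 0.138, 0.0], [0.0, -0.0, -1.0]]
contact_force: [-0.1, -0.7, 0.2]
finger_gap: -0.001
gripper_force: 0.0
```

```bash
python3 - <<'E'
from plant import capture,get_obs
from h import *
import cv2
a=capture('top')['pixels'];s=capture('side')['pixels']
P=np.array(get_obs()['tool_pos']);print(P)
u=proj('side',[P-[0,0,.008],P+[0,0,.065],[P[0],P[1],0]]);print(u)
i=s[170:290,240:390];i=np.clip(255*(i/255.)**.6,0,255).astype(np.uint8)
j=a[215:305,230:380]
cv2.imwrite('pics/s5.png',np.vstack([cv2.resize(i,(450,360)),cv2.resize(j,(450,240))]) if 0 else np.vstack([cv2.resize(i,(450,360),interpolation=cv2.INTER_CUBIC),cv2.resize(j,(450,240),interpolation=cv2.INTER_CUBIC)[:240]]))
print('in crop',(u-[240,170])*3)
E
```

```text
[ 0.5844378  -0.00543963  0.01156262]
[[318.2693031  278.39643194]
 [318.38319748 255.65644519]
 [318.26393623 279.46797266]]
in crop [[234.8079093  325.18929583]
 [235.14959244 256.96933558]
 [234.7918087  328.40391797]]
```

View pics/s5.png

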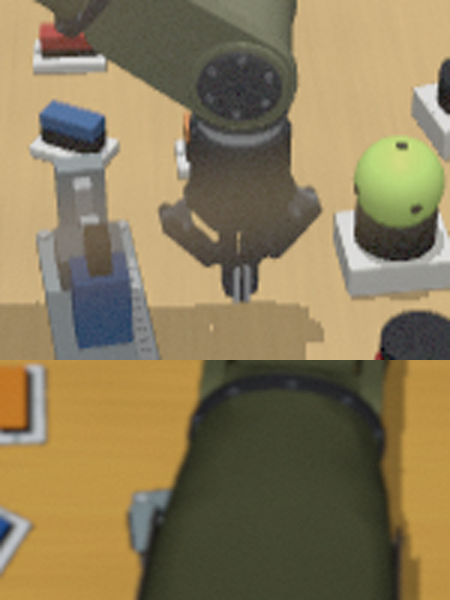

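The side crop shows the fingertips at (240,302), where the stated geometry puts them at row 325. So they sit about 25 mm higher than stated. I'll confirm by touch.

Emit:
play_rows(moves=[[0, 0, 0.2, 0], [0, 0, 0.2, 0], [0, 0, 0.1, 0], [0, 0, 0, 0]])

```text
t: 7.95
tool_pos: [0.5843, -0.0054, 0.0064]
tool_rot: [[-0.138, 0.99, -0.0], [0.99, 0.138, 0.0], [0.0, -0.0, -1.0]]
contact_force: [-0.1, -0.1, 0.0]
finger_gap: 0.001
gripper_force: 0.0
```

```bash
ls -la . ; python3 - <<'E'
from plant import get_obs
o=get_obs();print({k:(v if not hasattr(v,'tolist') else v.tolist()) for k,v in o.items()})
E
```

```text
total 28
drwxr-xr-x  3 agent agent 4096 Nov 30 00:33 .
drwxr-xr-x 23 root  root  4096 Nov 30 00:31 ..
-rw-r--r--  1 agent agent 2224 Nov 30 00:34 h.py
-rw-r--r--  1 agent agent 1999 Nov 30 00:33 m.py
drwxr-xr-x  2 agent agent 4096 Nov 30 00:38 pics
-rw-r--r--  1 agent agent  690 Nov 30 00:31 side.npz
-rw-r--r--  1 agent agent  690 Nov 30 00:31 top.npz
{'t': 7.95, 'joints': [-0.07192160640126102, 0.6074835691015215, 1.5810384205983952, 2.073024751604662e-06, 0.9532853925603577, -0.20996155461022126], 'qvel': [0.0005442997181838118, -0.0042190934902465406, -0.0009951644116771219, 0.0019043921354092521, 0.0024602751636528253, -0.0009712354684598644], 'tau': [-0.0021777769143227488, -64.04969215393066, -29.083331823349, -0.00012600932222994743, -0.02111900830641389, 4.0643622014613356e-05], 'tool_pos': [0.5843114170403599, -0.005401902750852467, 0.006379296972406141], 'tool_rot': [[-0.13760077917567398, 0.9904877484108279, -0.00021405208589884858], [0.9904877704528373, 0.1376007859367286, 1.7116133417350068e-05], [4.640705570110655e-05, -0.0002096607800279781, -0.9999999769443709]], 'contact_force': [-0.12398683091955229, -0.14692102221603573, 0.0037368184165686193], 'ft_torque': [-0.024825683316928783, 0.03345957629076551, 0.04372301738807494], 'gripper_force': 0.0, 'finger_gap': 0.0010740783876213619}
```

Emit:
play_rows(moves=[[0, 0, 0.6, 0], [0, 0, 0.6, 0], [0, 0, 0.6, 0], [0, 0, 0.4, 0], [0, 0, 0.2, 0], [0, 0, 0, 0]])

```text
t: 8.7
tool_pos: [0.5844, -0.0054, -0.0176]
tool_rot: [[-0.138, 0.99, -0.0], [0.99, 0.138, 0.0], [0.0, -0.0, -1.0]]
contact_force: [1.0, 0.3, 0.7]
finger_gap: -0.002
gripper_force: 0.0
```

Emit:
play_rows(moves=[[0, 0, 0.2, 0], [0, 0, 0.2, 0], [0, 0, 0, 0]])

```text
t: 9.07
tool_pos: [0.5843, -0.0054, -0.0217]
tool_rot: [[-0.138, 0.99, -0.0], [0.99, 0.138, 0.0], [0.0, -0.0, -1.0]]
contact_force: [-0.4, 0.1, 0.8]
finger_gap: 0.0
gripper_force: 0.0
```

Emit:
play_rows(moves=[[0, 0, 0.2, 0], [0, 0, 0.1, 0], [0, 0, 0, 0]])

```text
t: 9.45
tool_pos: [0.5843, -0.0054, -0.0246]
tool_rot: [[-0.138, 0.99, -0.0], [0.99, 0.138, 0.0], [0.0, -0.0, -1.0]]
contact_force: [-0.7, -0.2, 0.2]
finger_gap: 0.003
gripper_force: 0.0
```

Emit:
play_rows(moves=[[0, 0, 0.1, 0], [0, 0, 0, 0]])

```text
t: 9.7
tool_pos: [0.5844, -0.0054, -0.0256]
tool_rot: [[-0.138, 0.99, -0.0], [0.99, 0.138, -0.0], [-0.0, -0.0, -1.0]]
contact_force: [-0.1, 0.3, -0.4]
finger_gap: 0.003
gripper_force: 0.0
```

Emit:
play_rows(moves=[[0, 0, 0.1, 0], [0, 0, 0.1, 0], [0, 0, 0, 0]])

```text
t: 10.07
tool_pos: [0.5846, -0.0054, -0.0258]
tool_rot: [[-0.138, 0.99, 0.0], [0.99, 0.138, -0.0], [-0.0, 0.0, -1.0]]
contact_force: [-10.8, 0.4, 22.4]
finger_gap: -0.002
gripper_force: 11.1
```

Emit:
play_rows(moves=[[0, 0, 0.1, 0], [0, 0, 0.1, 0], [0, 0, 0, 0]])

```text
t: 10.45
tool_pos: [0.5847, -0.0054, -0.0259]
tool_rot: [[-0.138, 0.99, 0.001], [0.99, 0.138, -0.0], [-0.0, 0.001, -1.0]]
contact_force: [-23.1, 0.4, 46.7]
finger_gap: -0.002
gripper_force: 23.2
```

The shut fingertips touch the bench at reported z=−0.0257, so they sit 33.7 mm higher than the stated frame says. I'll use tip height = reported z + 0.0257 from here on. Next, back to the knob with that correction.

Emit:
play_rows(moves=[[0, 0, -1, 0], [0, 0, -3, 0], [0, 0, -5, 0], [0, 0, -5, 0], [0, -4, 0, 0], [0, -4, 0, 0], [0.2, -3, 0, -0.01], [0, 0, 0, 0], [0, 0, 2.4, 0], [0, 0, 2.5, 0], [0, 0, 0, 0]], gripper=8.5)

```text
t: 11.82
tool_pos: [0.4749, -0.0184, 0.0603]
tool_rot: [[-0.147, 0.989, -0.003], [0.989, 0.147, 0.0], [0.001, -0.003, -1.0]]
contact_force: [-0.2, -0.2, 0.5]
finger_gap: 0.996
gripper_force: 0.0
```

Emit:
play_rows(moves=[[0, 0, 0, 0], [0, 0, 0, 0], [0, 0, 0, 0], [0, 0, 0, 0], [0, 0, 0, 0], [0, 0, 0, 0]], gripper=1.2, force=30)

```text
t: 12.58
tool_pos: [0.4756, -0.0186, 0.062]
tool_rot: [[-0.147, 0.989, 0.001], [0.989, 0.147, -0.0], [-0.0, 0.001, -1.0]]
contact_force: [2.0, 1.2, 5.9]
finger_gap: 0.206
gripper_force: 33.2
```

Gripped on the knob at 17.6 mm with almost no side force. Now I'll open the jaw.

Emit:
play_rows(moves=[[-0.5, 0, 0, 0], [-0.5, 0, 0, 0], [-0.5, 0, 0, 0], [-0.5, 0, 0, 0], [-0.3, 0, 0, 0], [0, 0, 0, 0]])

```text
t: 13.32
tool_pos: [0.479, -0.0416, 0.062]
tool_rot: [[-0.147, 0.989, 0.001], [0.989, 0.147, -0.0], [-0.0, 0.001, -1.0]]
contact_force: [1.1, -1.5, 5.9]
finger_gap: 0.205
gripper_force: 33.3
```

Emit:
play_rows(moves=[[-0.1, 0, 0, 0], [-0.1, 0, 0, 0], [0, 0, 0, 0]])

```text
t: 13.7
tool_pos: [0.4792, -0.0431, 0.062]
tool_rot: [[-0.147, 0.989, 0.001], [0.989, 0.147, 0.0], [0.0, 0.001, -1.0]]
contact_force: [1.0, 3.5, 6.8]
finger_gap: 0.205
gripper_force: 33.5
```

Emit:
play_rows(moves=[[0.1, 0, 0, 0], [0, 0, 0, 0], [0, 0, 0, 0], [0, 0, -2, 0], [0, 0, -4, 0], [0, 0, -4, 0], [0, 0, 0, 0]], gripper=8.5)

```text
t: 14.58
tool_pos: [0.4799, -0.0425, 0.1641]
tool_rot: [[-0.147, 0.989, 0.005], [0.989, 0.147, -0.001], [-0.002, 0.005, -1.0]]
contact_force: [0.2, -0.1, -0.4]
finger_gap: 0.996
gripper_force: 0.0
```

```bash
cat >> h.py <<'E'
def blobs(n,img,tag=''):
    import cv2
    h=cv2.cvtColor(img,cv2.COLOR_BGR2HSV)
    for c,lo,hi in(('lime',(32,120,80),(48,255,255)),('blue',(105,130,60),(125,255,255))):
        m=cv2.inRange(h,lo,hi);k,_,st,ce=cv2.connectedComponentsWithStats(m)
        print(tag,n,c,[(round(ce[i][0],1),round(ce[i][1],1),int(st[i][4])) for i in range(1,k) if st[i][4]>25])
E
python3 - <<'E'
from h import *
import cv2
from plant import capture
for n in('top','side'):
    blobs(n,cv2.imread(f'pics/{n}0.png'),'old');blobs(n,capture(n)['pixels'],'new')
plan([(.589,-.367,.08,-1.353),(.589,-.367,-.028,-1.353,4)])
E
```

```text
old top lime [(np.float64(296.2), np.float64(164.7), 753), (np.float64(163.4), np.float64(224.3), 253), (np.float64(491.0), np.float64(226.3), 82), (np.float64(471.0), np.float64(230.6), 90)]
old top blue [(np.float64(490.9), np.float64(131.0), 2152), (np.float64(85.7), np.float64(203.7), 429), (np.float64(419.4), np.float64(225.9), 50), (np.float64(419.0), np.float64(246.1), 67), (np.float64(332.3), np.float64(272.6), 176), (np.float64(223.1), np.float64(283.3), 223)]
new top lime [(np.float64(296.2), np.float64(164.8), 758), (np.float64(163.4), np.float64(224.2), 257), (np.float64(491.0), np.float64(226.2), 83), (np.float64(470.9), np.float64(230.9), 95)]
new top blue [(np.float64(490.9), np.float64(131.4), 2218), (np.float64(85.8), np.float64(203.6), 443), (np.float64(419.4), np.float64(225.9), 49), (np.float64(419.0), np.float64(246.1), 67), (np.float64(223.1), np.float64(283.3), 222)]
old side lime [(np.float64(312.0), np.float64(179.0), 171), (np.float64(372.6), np.float64(229.6), 678), (np.float64(326.4), np.float64(388.6), 138), (np.float64(334.8), np.float64(411.3), 249)]
ol
[... 670 characters left out ...]
p.float64(321.3), np.float64(159.1), 65), (np.float64(265.5), np.float64(209.0), 91), (np.float64(273.8), np.float64(268.8), 79), (np.float64(305.0), np.float64(340.0), 66), (np.float64(328.0), np.float64(339.5), 60), (np.float64(460.0), np.float64(411.8), 3971)]
t 14.68 at [ 0.4785 -0.0423  0.1611  0.148 ] F [-0.6  0.3 -1. ] gap 84.8
-> [ 0.589 -0.367  0.08  -1.353] 9 rows [[-3.7, 0.7, 0.9, 0.17], [-3.6, 1.3, 0.9, 0.16], [-3.4, 1.9, 0.9, 0.17], [-2.9, 2.4, 0.9, 0.17], [-2.5, 2.8, 0.9, 0.16], [-2.1, 3.3, 0.9, 0.17], [-1.4, 3.5, 0.9, 0.17], [-0.9, 3.7, 0.9, 0.16], [-0.2, 3.8, 0.9, 0.17]]
-> [ 0.589 -0.367 -0.028 -1.353] 3 rows [[0.0, 0.0, 3.6, 0.0], [0.0, 0.0, 3.6, 0.0], [0.0, 0.0, 3.6, 0.0]]
```

Emit:
play_rows(moves=[[-3.7, 0.7, 0.9, 0.17], [-3.6, 1.3, 0.9, 0.16], [-3.4, 1.9, 0.9, 0.17], [-2.9, 2.4, 0.9, 0.17], [-2.5, 2.8, 0.9, 0.16], [-2.1, 3.3, 0.9, 0.17], [-1.4, 3.5, 0.9, 0.17], [-0.9, 3.7, 0.9, 0.16], [-0.2, 3.8, 0.9, 0.17], [0, 0, 0, 0]])

```text
t: 15.92
tool_pos: [0.5881, -0.3684, 0.0769]
tool_rot: [[0.977, 0.213, -0.003], [0.213, -0.977, 0.002], [-0.003, -0.003, -1.0]]
contact_force: [-0.3, 1.1, -0.4]
finger_gap: 0.997
gripper_force: 0.0
```

```bash
python3 - <<'E'
from h import *
import cv2
from plant import capture
plan([(.589,-.367,-.028,-1.353,3)])
s=capture('side')['pixels'];cv2.imwrite('pics/s6.png',cv2.resize(s[290:430,260:420],(640,560),interpolation=cv2.INTER_CUBIC))
E
```

```text
t 15.93 at [ 0.5881 -0.3684  0.0769 -1.3559] F [-0.3  1.1 -0.4] gap 85.2
-> [ 0.589 -0.367 -0.028 -1.353] 4 rows [[0.0, 0.0, 2.6, 0.0], [0.1, -0.1, 2.6, 0.0], [0.0, 0.0, 2.7, 0.0], [0.0, 0.0, 2.6, 0.0]]
```

View pics/s6.png

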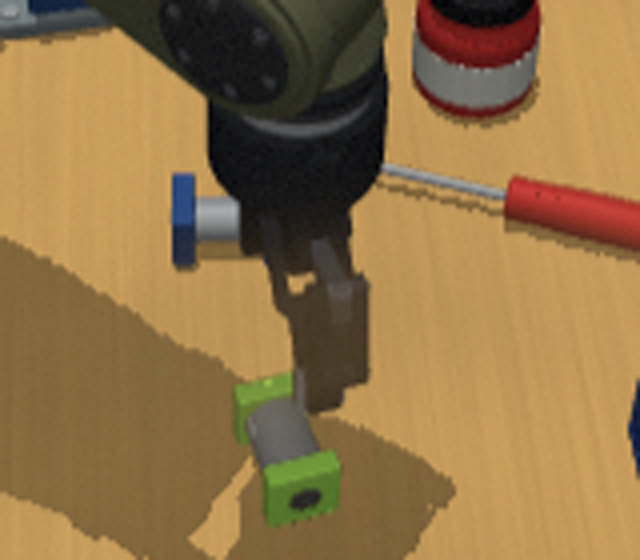

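The side crop shows the gripper aligned along the lime spindle's axis, above flanges at (265,405) and (302,488). I'll descend and grip.

Emit:
play_rows(moves=[[0, 0, 2.6, 0], [0.1, -0.1, 2.6, 0], [0, 0, 2.7, 0], [0, 0, 1.6, 0], [0, 0, 1, 0], [0, 0, 0, 0]])

```text
t: 16.73
tool_pos: [0.5899, -0.3655, -0.0248]
tool_rot: [[0.976, 0.218, -0.0], [0.218, -0.976, 0.0], [-0.0, -0.0, -1.0]]
contact_force: [0.1, 0.7, -0.6]
finger_gap: 0.991
gripper_force: 0.0
```

Emit:
play_rows(moves=[[0, 0, 0, 0], [0, 0, 0, 0], [0, 0, 0, 0], [0, 0, 0, 0], [0, 0, 0, 0]], gripper=5, force=40)

```text
t: 17.35
tool_pos: [0.5906, -0.3662, -0.0232]
tool_rot: [[0.976, 0.217, 0.002], [0.217, -0.976, -0.001], [0.001, 0.001, -1.0]]
contact_force: [-0.7, 0.6, 6.0]
finger_gap: 0.7
gripper_force: 43.7
```

Gripped at 59.8 mm with 44 N. I'll plan the lift, carry and lowering onto the rest.

```bash
python3 - <<'E'
from h import *
c=plan([(.5906,-.3662,.12,-1.353)]);plan([(.465,.0572,.12,.1467),(.465,.0572,.032,.1467,3)],start=c)
E
```

```text
t 17.35 at [ 0.5906 -0.3662 -0.0232 -1.352 ] F [-0.7  0.6  6. ] gap 59.8
-> [ 0.591 -0.366  0.12  -1.353] 3 rows [[0.0, 0.0, -4.8, 0.0], [0.0, 0.0, -4.7, 0.0], [0.0, 0.0, -4.8, 0.0]]
-> [0.465 0.057 0.12  0.147] 9 rows [[-0.3, -4.9, 0.0, -0.17], [0.5, -4.9, 0.0, -0.16], [1.2, -4.7, 0.0, -0.17], [2.1, -4.5, 0.0, -0.17], [2.7, -4.0, 0.0, -0.16], [3.4, -3.6, 0.0, -0.17], [4.0, -2.9, 0.0, -0.17], [4.3, -2.2, 0.0, -0.16], [4.7, -1.5, 0.0, -0.17]]
-> [0.465 0.057 0.032 0.147] 3 rows [[0.0, 0.0, 2.9, 0.0], [0.0, 0.0, 3.0, 0.0], [0.0, 0.0, 2.9, 0.0]]
```

Emit:
play_rows(moves=[[0, 0, -2, 0], [0, 0, -4, 0], [0, 0, -4.2, 0], [0, 0, -4.2, 0], [0, 0, 0, 0]])

```text
t: 17.98
tool_pos: [0.5913, -0.3668, 0.125]
tool_rot: [[0.976, 0.217, 0.006], [0.217, -0.976, -0.004], [0.005, 0.006, -1.0]]
contact_force: [0.8, 0.1, -2.1]
finger_gap: 0.701
gripper_force: 43.7
```

Emit:
play_rows(moves=[[-0.3, -4.9, 0, -0.17], [0.5, -4.9, 0, -0.16], [1.2, -4.7, 0, -0.17], [2.1, -4.5, 0, -0.17], [2.7, -4, 0, -0.16], [3.4, -3.6, 0, -0.17], [4, -2.9, 0, -0.17], [4.3, -2.2, 0, -0.16], [4.7, -1.5, 0, -0.17], [0, 0, 0, 0], [0, 0, 0, 0]])

```text
t: 19.35
tool_pos: [0.4648, 0.0572, 0.1195]
tool_rot: [[-0.147, 0.989, -0.0], [0.989, 0.147, -0.0], [-0.0, -0.0, -1.0]]
contact_force: [0.2, -0.2, -1.9]
finger_gap: 0.698
gripper_force: 43.7
```

```bash
python3 - <<'E'
from h import *
plan([(.465,.0572,.032,.1467,3)])
E
```

```text
t 19.35 at [0.4648 0.0572 0.1195 0.1472] F [ 0.2 -0.2 -1.9] gap 59.6
-> [0.465 0.057 0.032 0.147] 3 rows [[0.0, 0.0, 2.9, 0.0], [0.0, 0.0, 2.9, 0.0], [0.0, 0.0, 2.9, 0.0]]
```

Emit:
play_rows(moves=[[0, 0, 2.9, 0], [0, 0, 2.9, 0], [0, 0, 2.4, 0], [0, 0, 0.5, 0], [0, 0, 0.3, 0], [0, 0, 0.3, 0], [0, 0, 0.2, 0], [0, 0, 0, 0]])

```text
t: 20.35
tool_pos: [0.4649, 0.0574, 0.0247]
tool_rot: [[-0.147, 0.989, 0.0], [0.989, 0.147, 0.0], [-0.0, 0.0, -1.0]]
contact_force: [0.2, -0.2, -1.3]
finger_gap: 0.695
gripper_force: 43.7
```

Emit:
play_rows(moves=[[0, 0, 0.1, 0], [0, 0, 0, 0]])

```text
t: 20.6
tool_pos: [0.4648, 0.0574, 0.0235]
tool_rot: [[-0.148, 0.989, -0.0], [0.989, 0.148, 0.0], [0.0, -0.0, -1.0]]
contact_force: [0.3, -0.1, -1.2]
finger_gap: 0.7
gripper_force: 43.7
```

Emit:
play_rows(moves=[[0, 0, 0.1, 0], [0, 0, 0.1, 0], [0, 0, 0, 0]])

```text
t: 20.98
tool_pos: [0.4648, 0.0574, 0.0217]
tool_rot: [[-0.148, 0.989, 0.0], [0.989, 0.148, -0.0], [-0.0, 0.0, -1.0]]
contact_force: [-3.4, -0.0, 5.0]
finger_gap: 0.7
gripper_force: 44.2
```

```bash
python3 - <<'E'
from h import *
import cv2
from plant import capture
a=capture('top')['pixels'];s=capture('side')['pixels']
blobs('top',a)
cv2.imwrite('pics/s7.png',np.hstack([cv2.resize(a[215:315,260:360],(400,400),interpolation=cv2.INTER_CUBIC),cv2.resize(s[190:290,225:325],(400,400),interpolation=cv2.INTER_CUBIC)]))
E
```

```text
top lime [(np.float64(296.2), np.float64(164.8), 758), (np.float64(163.4), np.float64(224.3), 255)]
 top blue [(np.float64(490.9), np.float64(131.4), 2214), (np.float64(85.8), np.float64(203.6), 441), (np.float64(419.4), np.float64(225.9), 50), (np.float64(419.0), np.float64(246.1), 67), (np.float64(342.6), np.float64(271.6), 178), (np.float64(223.1), np.float64(283.3), 224)]
```

View pics/s7.png

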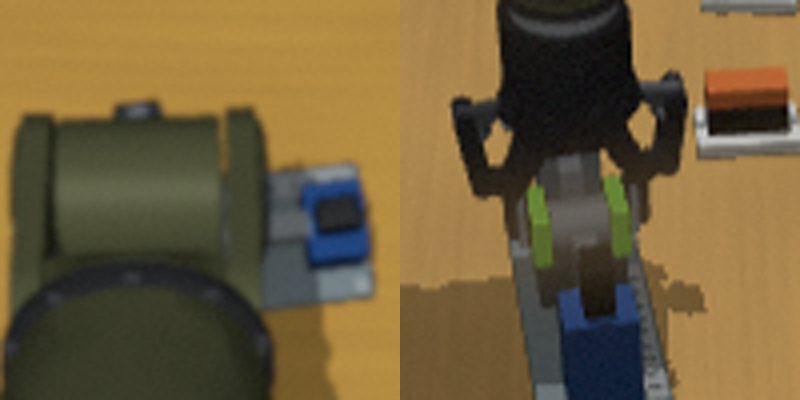

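The spindle is on the rest (contact at z 0.0217, as expected). The lime flanges straddle the jaw line at (540,225) and (617,215) in the side crop. I'll release and go to the knob.

Emit:
play_rows(moves=[[0, 0, -0.1, 0], [0, 0, 0, 0], [0, 0, 0, 0], [0, 0, 0, 0], [0, 0, -2, 0], [0, 0, -4, 0], [0, 0, -4, 0], [0, 0, 0, 0]], gripper=8.5)

```text
t: 22.08
tool_pos: [0.4662, 0.0575, 0.1251]
tool_rot: [[-0.148, 0.989, 0.005], [0.989, 0.148, 0.0], [-0.001, 0.005, -1.0]]
contact_force: [0.2, -0.1, -0.3]
finger_gap: 0.993
gripper_force: 0.0
```

Emit:
play_rows(moves=[[-3, 0, 0, 0], [-4, 0, 0, 0], [-3, 0, 0, 0], [-0.2, 0, 0, 0], [0, 0, 0, 0], [0, 0, 3, 0], [0, 0, 2.2, 0], [0, 0, 0.7, 0], [0, 0, 0, 0], [0, 0, 0, 0]])

```text
t: 23.32
tool_pos: [0.4803, -0.0433, 0.0643]
tool_rot: [[-0.148, 0.989, 0.001], [0.989, 0.148, -0.0], [-0.0, 0.001, -1.0]]
contact_force: [0.1, -0.2, -0.3]
finger_gap: 0.994
gripper_force: 0.0
```

Emit:
play_rows(moves=[[0, 0, 0, 0], [0, 0, 0, 0], [0, 0, 0, 0], [0, 0, 0, 0], [0, 0, 0, 0], [0, 0, 0, 0]], gripper=1.2, force=30)

```text
t: 24.08
tool_pos: [0.4792, -0.0436, 0.0637]
tool_rot: [[-0.147, 0.989, -0.001], [0.989, 0.147, 0.0], [0.0, -0.001, -1.0]]
contact_force: [-8.0, -0.2, 7.5]
finger_gap: 0.204
gripper_force: 31.6
```

Emit:
play_rows(moves=[[0.5, -0.1, 0, 0], [0.5, 0, 0, 0], [0.5, 0, 0, 0], [0.5, 0, 0, 0], [0.5, 0, 0, 0], [0.2, 0, 0, 0], [0, 0, 0, 0]])

```text
t: 24.95
tool_pos: [0.4753, -0.0164, 0.0637]
tool_rot: [[-0.148, 0.989, 0.001], [0.989, 0.148, 0.0], [0.0, 0.001, -1.0]]
contact_force: [5.1, 1.9, 0.5]
finger_gap: 0.208
gripper_force: 31.1
```

Emit:
play_rows(moves=[[0.1, 0, 0, 0], [0.1, 0, 0, 0], [0, 0, 0, 0]])

```text
t: 25.32
tool_pos: [0.4751, -0.0147, 0.0637]
tool_rot: [[-0.148, 0.989, 0.001], [0.989, 0.148, -0.0], [-0.0, 0.001, -1.0]]
contact_force: [5.0, -0.8, 1.0]
finger_gap: 0.204
gripper_force: 31.1
```

Emit:
play_rows(moves=[[0.1, 0, 0, 0], [0, 0, 0, 0]])

```text
t: 25.58
tool_pos: [0.4749, -0.0138, 0.0637]
tool_rot: [[-0.148, 0.989, 0.001], [0.989, 0.148, -0.0], [-0.0, 0.001, -1.0]]
contact_force: [5.9, -1.8, 0.5]
finger_gap: 0.205
gripper_force: 31.1
```

Emit:
play_rows(moves=[[0.1, 0, 0, 0], [0, 0, 0, 0]])

```text
t: 25.82
tool_pos: [0.4749, -0.0136, 0.0637]
tool_rot: [[-0.148, 0.989, 0.002], [0.989, 0.148, -0.001], [-0.002, 0.001, -1.0]]
contact_force: [6.2, -9.6, -0.5]
finger_gap: 0.203
gripper_force: 30.9
```

The push force reached about 10 N with the jaw stopped on the journal. I'll hold briefly, then open fully.

Emit:
play_rows(moves=[[0, 0, 0, 0], [0, 0, 0, 0], [0, 0, 0, 0], [0, 0, 0, 0]])

```text
t: 26.32
tool_pos: [0.4749, -0.0136, 0.0637]
tool_rot: [[-0.147, 0.989, 0.002], [0.989, 0.147, -0.001], [-0.002, 0.001, -1.0]]
contact_force: [6.8, -9.4, -0.8]
finger_gap: 0.205
gripper_force: 30.9
```

Emit:
play_rows(moves=[[-0.2, 0, 0, 0], [-0.5, 0, 0, 0], [-0.5, 0, 0, 0], [-0.5, 0, 0, 0], [-0.5, 0, 0, 0], [-0.5, 0, 0, 0], [-0.3, 0, 0, 0], [0, 0, 0, 0]])

```text
t: 27.32
tool_pos: [0.4791, -0.0428, 0.0637]
tool_rot: [[-0.147, 0.989, 0.001], [0.989, 0.147, -0.0], [-0.0, 0.001, -1.0]]
contact_force: [5.4, -1.7, 3.2]
finger_gap: 0.209
gripper_force: 31.3
```

Emit:
play_rows(moves=[[0, 0, 0, 0], [0, 0, 0, 0], [0, 0, 0, 0], [0, 0, -2, 0], [0, 0, -4, 0], [0, 0, 0, 0]], gripper=8.5)

```text
t: 28.08
tool_pos: [0.4799, -0.0428, 0.1259]
tool_rot: [[-0.148, 0.989, 0.004], [0.989, 0.148, -0.001], [-0.001, 0.004, -1.0]]
contact_force: [0.7, -1.2, -1.2]
finger_gap: 0.992
gripper_force: 0.0
```

```bash
python3 - <<'E'
from h import *
import cv2
from plant import capture
a=capture('top')['pixels'];s=capture('side')['pixels']
blobs('top',a);blobs('side',s);plan([(.465,.065,.12,.1467)])
cv2.imwrite('pics/s8.png',np.hstack([cv2.resize(a[215:315,260:360],(400,400),interpolation=cv2.INTER_CUBIC),cv2.resize(s[190:290,225:325],(400,400),interpolation=cv2.INTER_CUBIC)]))
E
```

```text
top lime [(np.float64(296.2), np.float64(164.7), 759), (np.float64(163.4), np.float64(224.2), 256), (np.float64(294.4), np.float64(264.7), 81), (np.float64(297.3), np.float64(286.0), 100)]
 top blue [(np.float64(490.9), np.float64(131.4), 2210), (np.float64(85.8), np.float64(203.6), 445), (np.float64(419.4), np.float64(225.9), 49), (np.float64(419.0), np.float64(246.1), 67), (np.float64(223.1), np.float64(283.3), 223)]
 side lime [(np.float64(31.0), np.float64(114.9), 146), (np.float64(19.0), np.float64(127.9), 47), (np.float64(312.0), np.float64(179.0), 171), (np.float64(372.6), np.float64(229.6), 678), (np.float64(278.7), np.float64(241.1), 91), (np.float64(259.0), np.float64(243.5), 97)]
 side blue [(np.float64(18.8), np.float64(127.5), 2028), (np.float64(321.5), np.float64(130.7), 349), (np.float64(321.1), np.float64(159.0), 67), (np.float64(275.3), np.float64(269.1), 70), (np.float64(305.0), np.float64(339.9), 64), (np.float64(328.0), np.float64(339.5), 60), (np.float64(460.1), np.float64(411.8), 3975)]
t 28.18 at [ 0.4785 -0.0426  0.1232  0.148 ] F [-0.2  0.1  0. ] gap 84.9
-> [0.465 0.065 0.12  0.147] 2 rows [[5.4, 0.1, 0.2, 0.0], [5.4, 0.2, 0.1, 0.0]]
```

```bash
python3 - <<'E'
from h import *
A=ray('top',(294.4,264.7),.079);B=ray('top',(297.3,286.0),.079);print(A,B,(A+B)/2,np.arctan2(*(A-B)[1::-1]))
C=ray('side',(278.7,241.1),.07);D=ray('side',(259,243.5),.07);print((C+D)/2,np.arctan2(*(C-D)[1::-1]))
x,y=.4641,.0627
c=plan([(x,y,.11,.147)]);c=plan([(x,y,.024,.147,3)],start=c)
lift=(x,y,.09,.147);c=plan([lift,(.5847,.3771,.09,-.068),(.5847,.3771,.025,-.068,3)],start=(x,y,.022,.147))
E
```

```text
[0.48858806 0.06685181 0.079     ] [0.44096193 0.05920146 0.079     ] [0.464775   0.06302664 0.079     ] 0.15927287678615235
[0.46788962 0.05657902 0.07      ] 0.14316165536137918
t 28.18 at [ 0.4785 -0.0426  0.1232  0.148 ] F [-0.2  0.1  0. ] gap 84.9
-> [0.464 0.063 0.11  0.147] 2 rows [[5.3, 0.1, 0.7, 0.0], [5.3, 0.0, 0.6, 0.0]]
-> [0.464 0.063 0.024 0.147] 3 rows [[0.0, 0.0, 2.9, 0.0], [0.0, 0.0, 2.8, 0.0], [0.0, 0.0, 2.9, 0.0]]
-> [0.464 0.063 0.09  0.147] 2 rows [[0.0, 0.0, -3.4, 0.0], [0.0, 0.0, -3.4, 0.0]]
-> [ 0.585  0.377  0.09  -0.068] 7 rows [[4.2, 2.4, 0.0, 0.03], [4.2, 2.2, 0.0, 0.03], [4.4, 2.1, 0.0, 0.03], [4.4, 2.0, 0.0, 0.03], [4.4, 1.8, 0.0, 0.03], [4.5, 1.7, 0.0, 0.03], [4.5, 1.6, 0.0, 0.04]]
-> [ 0.585  0.377  0.025 -0.068] 3 rows [[0.0, 0.0, 2.2, 0.0], [0.0, 0.0, 2.1, 0.0], [0.0, 0.0, 2.2, 0.0]]
```

Emit:
play_rows(moves=[[5.3, 0.1, 0.4, 0], [5.3, 0, 0.5, 0], [0, 0, 0, 0], [0, 0, 3, 0], [0, 0, 3, 0], [0, 0, 2, 0], [0, 0, 1, 0], [0, 0, 0, 0], [0, 0, 0, 0]])

```text
t: 29.3
tool_pos: [0.4645, 0.0622, 0.0251]
tool_rot: [[-0.147, 0.989, 0.001], [0.989, 0.147, 0.0], [-0.0, 0.001, -1.0]]
contact_force: [-0.1, -0.2, -0.0]
finger_gap: 0.995
gripper_force: 0.0
```

Emit:
play_rows(moves=[[0, 0, 0, 0], [0, 0, 0, 0], [0, 0, 0, 0], [0, 0, 0, 0], [0, 0, 0, 0]], gripper=5, force=40)

```text
t: 29.92
tool_pos: [0.4644, 0.0623, 0.0252]
tool_rot: [[-0.148, 0.989, 0.001], [0.989, 0.148, -0.0], [-0.0, 0.001, -1.0]]
contact_force: [-2.2, 0.2, 6.9]
finger_gap: 0.692
gripper_force: 43.1
```

Emit:
play_rows(moves=[[0, 0, -1.5, 0], [0, 0, -2.5, 0], [0, 0, -2.5, 0], [0, 0, 0, 0]])

```text
t: 30.42
tool_pos: [0.4651, 0.0624, 0.0916]
tool_rot: [[-0.148, 0.989, 0.004], [0.989, 0.148, 0.0], [-0.0, 0.004, -1.0]]
contact_force: [0.1, 0.6, -1.7]
finger_gap: 0.697
gripper_force: 44.4
```

Emit:
play_rows(moves=[[4.2, 2.4, 0, 0.03], [4.2, 2.2, 0, 0.03], [4.4, 2.1, 0, 0.03], [4.4, 2, 0, 0.03], [4.4, 1.8, 0, 0.03], [4.5, 1.7, 0, 0.03], [4.5, 1.6, 0, 0.04], [0, 0, 0, 0], [0, 0, 0, 0]])

```text
t: 31.55
tool_pos: [0.5838, 0.3758, 0.0883]
tool_rot: [[0.072, 0.997, -0.002], [0.997, -0.072, -0.001], [-0.001, -0.001, -1.0]]
contact_force: [-0.8, -1.0, -1.4]
finger_gap: 0.7
gripper_force: 44.3
```

```bash
python3 - <<'E'
from h import *
plan([(.5847,.3766,.0275,-.068,3)])
E
```

```text
t 31.55 at [ 0.5838  0.3758  0.0883 -0.0717] F [-0.8 -1.  -1.4] gap 59.7
-> [ 0.585  0.377  0.028 -0.068] 3 rows [[0.0, 0.0, 2.0, 0.0], [0.1, 0.1, 2.1, 0.0], [0.0, 0.0, 2.0, 0.0]]
```

Emit:
play_rows(moves=[[0, 0, 2, 0], [0.1, 0.1, 2.1, 0], [0, 0, 1.6, 0], [0, 0, 0.4, 0], [0, 0, 0.3, 0], [0, 0, 0.2, 0], [0, 0, 0, 0], [0, 0, 0, 0]])

```text
t: 32.55
tool_pos: [0.5855, 0.3774, 0.0239]
tool_rot: [[0.072, 0.997, 0.0], [0.997, -0.072, 0.0], [0.0, 0.0, -1.0]]
contact_force: [0.2, 1.0, -1.2]
finger_gap: 0.698
gripper_force: 44.3
```

Emit:
play_rows(moves=[[0, 0, 0.1, 0], [0, 0, 0, 0]])

```text
t: 32.8
tool_pos: [0.5853, 0.3773, 0.0224]
tool_rot: [[0.072, 0.997, -0.0], [0.997, -0.072, -0.0], [-0.0, -0.0, -1.0]]
contact_force: [1.4, 0.4, -2.4]
finger_gap: 0.694
gripper_force: 44.3
```

Emit:
play_rows(moves=[[-0.1, -0.1, 0.1, 0], [0, 0, 0.1, 0], [0, 0, 0, 0]])

```text
t: 33.17
tool_pos: [0.5843, 0.3764, 0.0205]
tool_rot: [[0.072, 0.997, -0.0], [0.997, -0.072, -0.0], [-0.0, -0.0, -1.0]]
contact_force: [0.7, -0.5, -0.7]
finger_gap: 0.694
gripper_force: 44.3
```

Emit:
play_rows(moves=[[0, 0, 0.1, 0], [0, 0, 0, 0]])

```text
t: 33.42
tool_pos: [0.5844, 0.3765, 0.0203]
tool_rot: [[0.072, 0.997, 0.0], [0.997, -0.072, 0.0], [0.0, 0.0, -1.0]]
contact_force: [-3.5, -1.8, 5.9]
finger_gap: 0.695
gripper_force: 45.1
```

Contact at 0.0203, as predicted. I'll release, lift and check.

Emit:
play_rows(moves=[[0, 0, 0, 0], [0, 0, 0, 0], [0, 0, 0, 0], [0, 0, 0, 0], [0, 0, -2, 0], [0, 0, -4, 0], [0, 0, -4, 0], [-5, 0, 0, 0], [-5, 0, 0, 0], [-5, 0, 0, 0], [-5, 0, 0, 0], [0, 0, 0, 0]], gripper=8.5)

```text
t: 34.92
tool_pos: [0.5703, 0.1742, 0.1214]
tool_rot: [[0.075, 0.997, 0.002], [0.997, -0.075, 0.0], [0.0, 0.002, -1.0]]
contact_force: [-0.1, 0.8, -0.0]
finger_gap: 0.998
gripper_force: 0.0
```

```bash
python3 - <<'E'
from h import *
import cv2
from plant import capture
a=capture('top')['pixels'];s=capture('side')['pixels']
blobs('top',a);blobs('side',s)
cv2.imwrite('pics/s9.png',np.hstack([cv2.resize(a[195:255,130:200],(420,360),interpolation=cv2.INTER_CUBIC),cv2.resize(s[150:205,285:345],(380,348),interpolation=cv2.INTER_CUBIC)[:360] if 0 else cv2.resize(s[150:207,285:345],(379,360),interpolation=cv2.INTER_CUBIC)]))
plan([(.567,-.2232,.08,-.055),(.567,-.2232,-.026,-.055,4)])
E
```

```text
top lime [(np.float64(296.3), np.float64(164.8), 762), (np.float64(156.3), np.float64(213.6), 621)]
 top blue [(np.float64(490.6), np.float64(131.4), 2329), (np.float64(86.0), np.float64(203.7), 463), (np.float64(419.2), np.float64(226.0), 50), (np.float64(419.0), np.float64(246.1), 67), (np.float64(342.5), np.float64(271.7), 173)]
 side lime [(np.float64(312.0), np.float64(179.0), 171), (np.float64(337.4), np.float64(179.0), 47), (np.float64(372.6), np.float64(229.6), 676)]
 side blue [(np.float64(9.8), np.float64(115.1), 962), (np.float64(328.1), np.float64(131.0), 79), (np.float64(263.6), np.float64(208.5), 110), (np.float64(273.9), np.float64(267.5), 118), (np.float64(305.1), np.float64(340.0), 64), (np.float64(328.0), np.float64(339.6), 61), (np.float64(460.0), np.float64(411.8), 3957)]
t 35.02 at [ 0.5703  0.1769  0.1209 -0.0728] F [ 0.6 -0.3  0.2] gap 85.1
-> [ 0.567 -0.223  0.08  -0.055] 8 rows [[-5.0, 0.3, 0.5, 0.0], [-5.0, 0.3, 0.5, 0.0], [-5.0, 0.4, 0.5, -0.01], [-5.0, 0.2, 0.5, 0.0], [-5.0, 0.3, 0.6, 0.0], [-5.0, 0.3, 0.5, 0.0], [-5.0, 0.3, 0.5, -0.01], [-4.9, 0.2, 0.5, 0.0]]
-> [ 0.567 -0.223 -0.026 -0.055] 3 rows [[0.0, 0.0, 3.5, 0.0], [0.0, 0.0, 3.6, 0.0], [0.0, 0.0, 3.5, 0.0]]
```

View pics/s9.png

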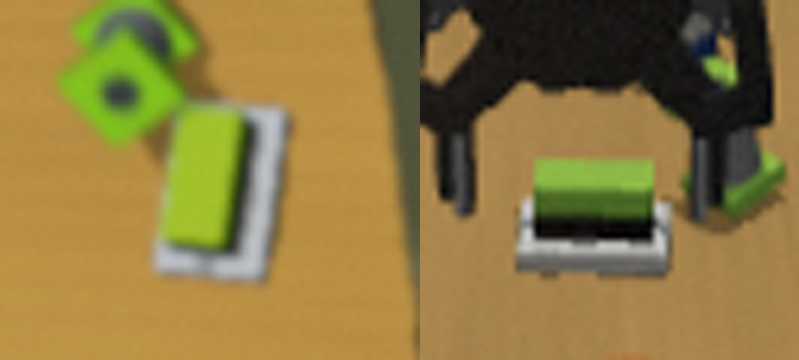

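The left crop shows the lime spindle off its post, on end or tumbling near (120,90), instead of on the pallet. It may have been knocked. I'll step back, let it settle and look again.

Emit:
play_rows(moves=[[-5, 0, 0, 0], [-5, 0, -1, 0], [-5, 0, -1, 0], [0, 0, 0, 0], [0, 0, 0, 0], [0, 0, 0, 0], [0, 0, 0, 0], [0, 0, 0, 0]])

```text
t: 36.02
tool_pos: [0.5591, 0.0278, 0.1393]
tool_rot: [[0.071, 0.997, -0.0], [0.997, -0.071, 0.0], [-0.0, -0.0, -1.0]]
contact_force: [0.8, -0.9, -0.0]
finger_gap: 0.997
gripper_force: 0.0
```

```bash
python3 - <<'E'
from h import *
import cv2
from plant import capture
a=capture('top')['pixels'];s=capture('side')['pixels'];cv2.imwrite('pics/ta.png',a);cv2.imwrite('pics/sa.png',s)
blobs('top',a);blobs('side',s)
cv2.imwrite('pics/s10.png',np.hstack([cv2.resize(a[185:255,120:190],(420,420),interpolation=cv2.INTER_CUBIC),cv2.resize(s[130:210,290:360],(368,420),interpolation=cv2.INTER_CUBIC)]))
E
```

```text
top lime [(np.float64(296.2), np.float64(164.7), 755), (np.float64(131.6), np.float64(172.5), 73), (np.float64(143.8), np.float64(188.1), 96), (np.float64(163.4), np.float64(224.2), 258)]
 top blue [(np.float64(490.8), np.float64(131.3), 2265), (np.float64(85.8), np.float64(203.6), 446), (np.float64(419.4), np.float64(225.9), 50), (np.float64(419.0), np.float64(246.1), 67), (np.float64(223.1), np.float64(283.3), 224), (np.float64(347.7), np.float64(275.5), 35)]
 side lime [(np.float64(30.4), np.float64(114.6), 126), (np.float64(19.0), np.float64(127.9), 47), (np.float64(353.6), np.float64(165.6), 71), (np.float64(341.7), np.float64(171.8), 96), (np.float64(372.6), np.float64(229.6), 677)]
 side blue [(np.float64(16.8), np.float64(125.2), 1813), (np.float64(328.7), np.float64(130.9), 59), (np.float64(263.5), np.float64(208.5), 111), (np.float64(275.3), np.float64(269.2), 53), (np.float64(305.1), np.float64(340.1), 66), (np.float64(328.0), np.float64(339.6), 61), (np.float64(460.0), np.float64(411.8), 3968)]
```

View pics/s10.png

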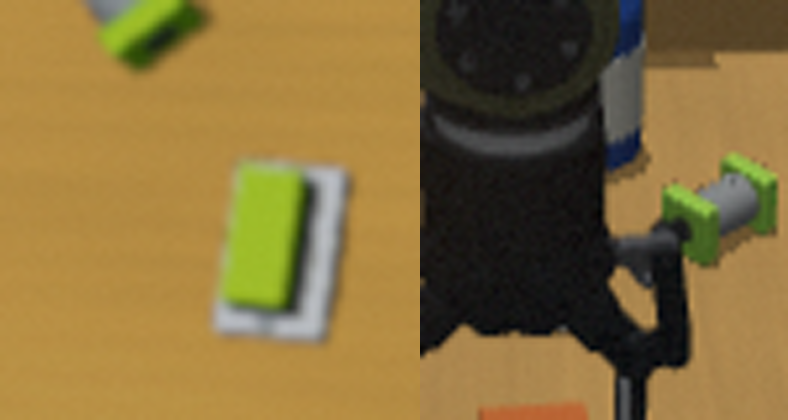

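The knocked lime spindle now lies on its side beyond the pallet, with flanges at top pixels (131.6,172.5) and (143.8,188.1). I'll fit its pose from the flange blobs, testing the method on its original pose first.

```bash
cat >> h.py <<'E'
def flange_c(cam,p,sgn,z0=0):
    import cv2
    L=[(sgn*x,y,z0+z) for x in(.018,.030) for y in(-.018,.018) for z in(0,.036)]
    h=cv2.convexHull(proj(cam,W(p,L)).astype(np.float32));m=cv2.moments(h);return np.array([m['m10'],m['m01']])/m['m00']
def fit_sp(obs,p0,z0=0):
    # obs: (cam, sign, uv)
    r=lambda p:np.concatenate([flange_c(c,p,s,z0)-uv for c,s,uv in obs])
    q=least_squares(r,p0,x_scale=[.1,.1,1],diff_step=1e-4).x;return q,r(q)
E
python3 - <<'E'
from h import *
from plant import capture
print(fit_sp([('top',1,(491,226.3)),('top',-1,(471,230.6)),('side',1,(334.8,411.3)),('side',-1,(326.4,388.6))],[.58,-.36,-1.3]))
print('blue',fit_sp([('top',1,(419.4,225.9)),('top',-1,(419,246.1)),('side',1,(328,339.6)),('side',-1,(305,340.1))],[.56,-.22,0]))
blobs('top',capture('top')['pixels'])
for ob in ([('top',1,(131.6,172.5)),('top',-1,(143.8,188.1))],[('side',1,(353.6,165.6)),('side',-1,(341.7,171.8))]):
    print(fit_sp(ob,[.68,.43,.6]))
q,r=fit_sp([('top',1,(131.6,172.5)),('top',-1,(143.8,188.1)),('side',1,(353.6,165.6)),('side',-1,(341.7,171.8))],[.68,.43,.6]);print(q,r,np.hypot(*q[:2]))
E
```

```text
(array([ 0.58978614, -0.36650771, -1.32907431]), array([-1.91821663,  0.00785466, -1.45669584,  0.14102395, -0.32894233,
        0.42062884,  0.50587276,  2.88881236]))
blue (array([ 0.56968261, -0.21821417, -0.01813042]), array([-2.50619052, -0.0266178 , -2.20135095, -0.23989872, -0.19531049,
        2.80867244,  0.17350439,  2.83952599]))
 top lime [(np.float64(296.3), np.float64(164.7), 752), (np.float64(131.6), np.float64(172.5), 74), (np.float64(144.0), np.float64(188.1), 98), (np.float64(163.4), np.float64(224.2), 257)]
 top blue [(np.float64(490.8), np.float64(131.4), 2272), (np.float64(85.8), np.float64(203.5), 448), (np.float64(419.4), np.float64(225.9), 49), (np.float64(419.0), np.float64(246.1), 67), (np.float64(223.1), np.float64(283.4), 222), (np.float64(347.7), np.float64(275.5), 35)]
(array([0.69423187, 0.45223656, 0.70131899]), array([ 0.25091655,  0.33487498, -0.2497088 , -0.33063978]))
(array([0.69631494, 0.45335894, 0.66863029]), array([-0.15035655,  0.25493544,  0.14813388, -0.24373304]))
[0.69505111 0.45240872 0.6918018 ] [ 0.28226888 -0.05150301 -0.37382046 -0.60494629 -0.66567708  0.35961553
 -0.12013232  0.01713834] 0.8293188175637588
```

```bash
python3 - <<'E'
from h import *
from plant import get_obs
o=get_obs();print(o['t'],np.round(o['joints'],4),np.round(o['tool_pos'],4))
D=[([-1.239,.3,1.521,0,1.321],(.2137,-.5067,.205)),([-.07192,.60748,1.58104,0,.95329],(.58431,-.0054,.00638)),(o['joints'],o['tool_pos'])]
def rp(p,j):
    c,s=np.cos(j[0]),np.sin(j[0]);return p[0]*c+p[1]*s,-p[0]*s+p[1]*c
for j,p in D: print(rp(p,j))
def f(v):
    a,d,L2,L3=v;out=[]
    for j,p in D:
        q=j[1];w=j[1]+j[2]
        out+=[a+L2*np.sin(q)+L3*np.sin(w)-rp(p,j)[0],d+L2*np.cos(q)+L3*np.cos(w)-p[2]]
    return out
s=least_squares(f,[0,0,.4,.4]);a,d,L2,L3=s.x;print(s.x,np.abs(s.fun).max())
for z in(-.03,-.01,.0):
    best=0
    for q2 in np.linspace(-.79,2.21,1500):
        for q3 in np.linspace(.23,2.52,800)[:800]:
            pass
    Q2,Q3=np.meshgrid(np.linspace(-.79,2.21,3000),np.linspace(.23,2.52,2000))
    zz=d+L2*np.cos(Q2)+L3*np.cos(Q2+Q3);r=a+L2*np.sin(Q2)+L3*np.sin(Q2+Q3);q5=np.pi-Q2-Q3
    m=(abs(zz-z)<.001)&(q5>0)&(q5<3.07);i=np.argmax(np.where(m,r,0));print(z,r.flat[i],np.hypot(r.flat[i],.037),Q2.flat[i],Q3.flat[i],q5.flat[i])
E
```

```text
36.175 [-0.0164  0.383   1.5695  0.      1.1892  0.0554] [0.5591 0.0275 0.1394]
(np.float64(0.5486749839439121), np.float64(0.03699110696029248))
(np.float64(0.5831875167799482), np.float64(0.036601316534213606))
(np.float64(0.5585748786589985), np.float64(0.03660291295948719))
[ 0.00381107 -0.04350432  0.3762737   0.44703917] 0.0007216682082169523
-0.03 0.8216197056615634 0.8224523942036974 1.4297399133044348 0.23 1.4818527402853583
-0.01 0.8210673688906911 0.8219006170195289 1.405731910636879 0.23 1.505860742952914
0.0 0.8206145333809804 0.8214482408503193 1.393727909303101 0.23 1.5178647442866922
```

By the fitted kinematics the arm reaches about 0.82 m. I'll grip the near flange crosswise at r≈0.797, drag the spindle inward clear of the pallet, then regrip it along its axis.

```bash
python3 - <<'E'
from h import *
print('bottle base',ray('top',(97,211),0))
c=plan([(.6703,.4316,.06,-.88)]);c=plan([(.6703,.4316,-.022,-.88,3)],start=c)
plan([(.675,.28,-.022,-.88,2.5)],start=c)
E
```

```text
bottle base [0.62072825 0.55103114 0.        ]
t 36.17 at [ 0.5591  0.0275  0.1394 -0.0718] F [ 0.1 -0.3  0.2] gap 84.9
-> [ 0.67   0.432  0.06  -0.88 ] 8 rows [[5.1, 1.0, 1.0, 0.1], [5.3, 0.5, 1.0, 0.1], [5.2, 0.0, 1.0, 0.1], [5.2, -0.5, 1.0, 0.1], [5.1, -1.1, 1.0, 0.11], [5.0, -1.6, 1.0, 0.1], [4.8, -2.1, 1.0, 0.1], [4.6, -2.6, 0.9, 0.1]]
-> [ 0.67   0.432 -0.022 -0.88 ] 3 rows [[0.0, 0.0, 2.7, 0.0], [0.0, 0.0, 2.8, 0.0], [0.0, 0.0, 2.7, 0.0]]
-> [ 0.675  0.28  -0.022 -0.88 ] 7 rows [[-1.3, 1.7, 0.0, 0.0], [-1.4, 1.7, 0.0, 0.0], [-1.3, 1.7, 0.0, 0.0], [-1.3, 1.8, 0.0, 0.0], [-1.3, 1.7, 0.0, 0.0], [-1.4, 1.7, 0.0, 0.0], [-1.3, 1.7, 0.0, 0.0]]
```

Emit:
play_rows(moves=[[5.1, 1, 1, 0.1], [5.3, 0.5, 1, 0.1], [5.2, 0, 1, 0.1], [5.2, -0.5, 1, 0.1], [5.1, -1.1, 1, 0.11], [5, -1.6, 1, 0.1], [4.8, -2.1, 1, 0.1], [4.6, -2.6, 0.9, 0.1], [0, 0, 0, 0], [0, 0, 0, 0]], gripper=6)

```text
t: 37.42
tool_pos: [0.6703, 0.4311, 0.0601]
tool_rot: [[0.772, 0.636, -0.0], [0.636, -0.772, -0.0], [-0.001, 0.0, -1.0]]
contact_force: [-0.4, 0.7, 0.0]
finger_gap: 0.7
gripper_force: 0.0
```

```bash
python3 - <<'E'
from h import *
from plant import capture
c=plan([(.6703,.4316,.06,-.88),(.6703,.4316,-.022,-.88,2)])
blobs('side',capture('side')['pixels'])
E
```

```text
t 37.42 at [ 0.6703  0.4311  0.0601 -0.8814] F [-0.4  0.7  0. ] gap 59.8
-> [ 0.67   0.432  0.06  -0.88 ] 1 rows [[0.0, 0.0, 0.0, 0.0]]
-> [ 0.67   0.432 -0.022 -0.88 ] 5 rows [[0.0, 0.0, 1.6, 0.0], [0.0, 0.0, 1.7, 0.0], [0.0, 0.0, 1.6, 0.0], [0.0, 0.0, 1.7, 0.0], [0.0, 0.0, 1.6, 0.0]]
 side lime [(np.float64(29.8), np.float64(112.2), 84), (np.float64(353.6), np.float64(165.6), 71), (np.float64(341.1), np.float64(172.2), 109), (np.float64(311.8), np.float64(179.3), 159), (np.float64(372.6), np.float64(229.6), 678)]
 side blue [(np.float64(15.2), np.float64(106.9), 1069), (np.float64(319.7), np.float64(131.6), 253), (np.float64(321.6), np.float64(159.1), 63), (np.float64(263.5), np.float64(208.2), 91), (np.float64(274.0), np.float64(267.6), 118), (np.float64(305.0), np.float64(339.9), 64), (np.float64(328.0), np.float64(339.5), 60), (np.float64(460.0), np.float64(411.8), 3970)]
```

Reached. I'll descend and grip the near flange.

Emit:
play_rows(moves=[[0, 0, 1.6, 0], [0, 0, 1.7, 0], [0, 0, 1.6, 0], [0, 0, 1.7, 0], [0, 0, 1, 0], [0, 0, 0.6, 0], [0, 0, 0, 0]])

```text
t: 38.35
tool_pos: [0.6703, 0.4317, -0.0218]
tool_rot: [[0.772, 0.636, -0.0], [0.636, -0.772, -0.0], [-0.0, -0.0, -1.0]]
contact_force: [0.3, -0.8, 0.0]
finger_gap: 0.703
gripper_force: 0.0
```

Emit:
play_rows(moves=[[0, 0, 0, 0], [0, 0, 0, 0], [0, 0, 0, 0], [0, 0, 0, 0], [0, 0, 0, 0]], gripper=2.5, force=40)

```text
t: 38.98
tool_pos: [0.6708, 0.4319, -0.0205]
tool_rot: [[0.772, 0.636, 0.001], [0.636, -0.772, 0.001], [0.001, 0.0, -1.0]]
contact_force: [-0.3, -0.3, 5.1]
finger_gap: 0.415
gripper_force: 40.7
```

The flange is gripped at 35.4 mm. Dragging now.

Emit:
play_rows(moves=[[-0.7, 0.8, 0, 0], [-1.3, 1.7, 0, 0], [-1.4, 1.7, 0, 0], [-1.3, 1.7, 0, 0], [-1.3, 1.8, 0, 0], [-1.3, 1.7, 0, 0], [-1.4, 1.7, 0, 0], [-0.6, 0.9, 0, 0], [0, 0, 0, 0]])

```text
t: 40.1
tool_pos: [0.6756, 0.2785, -0.0205]
tool_rot: [[0.773, 0.635, 0.001], [0.635, -0.773, -0.001], [0.0, 0.001, -1.0]]
contact_force: [-0.3, -5.8, 9.1]
finger_gap: 0.416
gripper_force: 41.0
```

Emit:
play_rows(moves=[[0, 0, 0, 0], [0, 0, 0, 0], [0, 0, 0, 0], [0, 0, -3, 0], [0, 0, -5, 0], [0, 0, -5, 0], [-5, 0, 0, 0], [-5, 0, 0, 0], [-4, 0, 0, 0], [0, 0, 0, 0]], gripper=8.5)

```text
t: 41.35
tool_pos: [0.5654, 0.1898, 0.1089]
tool_rot: [[0.773, 0.635, -0.001], [0.635, -0.773, -0.0], [-0.001, -0.0, -1.0]]
contact_force: [1.3, 0.1, 0.2]
finger_gap: 0.993
gripper_force: 0.0
```

```bash
python3 - <<'E'
from h import *
import cv2
from plant import capture
a=capture('top')['pixels'];s=capture('side')['pixels']
cv2.imwrite('pics/tb.png',a);cv2.imwrite('pics/sb.png',s);blobs('top',a);blobs('side',s)
E
```

```text
top lime [(np.float64(296.2), np.float64(164.8), 761), (np.float64(195.6), np.float64(171.6), 72), (np.float64(163.4), np.float64(224.1), 260)]
 top blue [(np.float64(490.7), np.float64(131.4), 2332), (np.float64(86.0), np.float64(203.7), 457), (np.float64(419.2), np.float64(226.0), 50), (np.float64(419.0), np.float64(246.1), 67), (np.float64(342.5), np.float64(271.8), 174)]
 side lime [(np.float64(309.6), np.float64(179.0), 127), (np.float64(360.6), np.float64(194.5), 73), (np.float64(347.7), np.float64(202.6), 129), (np.float64(372.6), np.float64(229.6), 677)]
 side blue [(np.float64(9.4), np.float64(113.1), 891), (np.float64(326.9), np.float64(130.8), 116), (np.float64(263.6), np.float64(208.5), 112), (np.float64(273.8), np.float64(267.6), 118), (np.float64(305.0), np.float64(339.9), 64), (np.float64(328.0), np.float64(339.5), 60), (np.float64(460.0), np.float64(411.8), 3967)]
```

```bash
python3 - <<'E'
from h import *
print(fit_sp([('top',1,(195.6,171.6)),('side',1,(360.6,194.5)),('side',-1,(347.7,202.6))],[.7,.3,.69]))
print(fit_sp([('side',1,(360.6,194.5)),('side',-1,(347.7,202.6))],[.7,.3,.69]))
q=(.7,.299)
c=plan([(*q,.07,.687)]);c=plan([(*q,-.024,.687,3)],start=c)
E
```

```text
(array([0.7003583 , 0.29878975, 0.69804983]), array([-0.10789773, -0.26046106, -0.60068915,  0.81470097,  0.31518863,
       -0.51152807]))
(array([0.700812  , 0.29941889, 0.69151529]), array([-0.42427488,  0.70553211,  0.41768169, -0.67304217]))
t 41.45 at [ 0.5672  0.1911  0.109  -0.8821] F [ 0.8 -0.4 -0.1] gap 85.4
-> [0.7   0.299 0.07  0.687] 10 rows [[1.7, 0.0, 0.4, -0.16], [1.7, 0.3, 0.4, -0.15], [1.6, 0.5, 0.4, -0.16], [1.5, 0.8, 0.4, -0.16], [1.4, 1.0, 0.3, -0.15], [1.2, 1.3, 0.4, -0.16], [1.0, 1.3, 0.4, -0.16], [0.8, 1.6, 0.4, -0.16], [0.5, 1.6, 0.4, -0.15], [0.3, 1.7, 0.4, -0.16]]
-> [ 0.7    0.299 -0.024  0.687] 4 rows [[0.0, 0.0, 2.3, 0.0], [0.0, 0.0, 2.4, 0.0], [0.0, 0.0, 2.3, 0.0], [0.0, 0.0, 2.4, 0.0]]
```

Excellent agreement: centre (0.700, 0.299), yaw 0.69. Now the axial regrip.

Emit:
play_rows(moves=[[1.7, 0, 0.4, -0.16], [1.7, 0.3, 0.4, -0.15], [1.6, 0.5, 0.4, -0.16], [1.5, 0.8, 0.4, -0.16], [1.4, 1, 0.3, -0.15], [1.2, 1.3, 0.4, -0.16], [1, 1.3, 0.4, -0.16], [0.8, 1.6, 0.4, -0.16], [0.5, 1.6, 0.4, -0.15], [0.3, 1.7, 0.4, -0.16], [0, 0, 0, 0], [0, 0, 0, 0]])

```text
t: 42.95
tool_pos: [0.6992, 0.2992, 0.0691]
tool_rot: [[-0.632, 0.775, -0.0], [0.775, 0.632, -0.0], [0.0, -0.0, -1.0]]
contact_force: [-0.0, 0.3, 0.9]
finger_gap: 0.995
gripper_force: 0.0
```

```bash
python3 - <<'E'
from h import *
c=plan([(.7004,.299,-.024,.69,2.5)])
E
```

```text
t 42.95 at [0.6992 0.2992 0.0691 0.6847] F [-0.   0.3  0.9] gap 85.0
-> [ 0.7    0.299 -0.024  0.69 ] 4 rows [[0.0, 0.0, 2.3, 0.0], [0.0, 0.0, 2.4, 0.0], [-0.1, 0.1, 2.3, 0.0], [0.0, 0.0, 2.3, -0.01]]
```

Emit:
play_rows(moves=[[0, 0, 2.3, 0], [0, 0, 2.4, 0], [0, 0.1, 2.3, 0], [0, 0, 1.5, 0], [0, 0, 0.8, 0], [0, 0, 0, 0]])

```text
t: 43.7
tool_pos: [0.7001, 0.2998, -0.0239]
tool_rot: [[-0.635, 0.773, -0.0], [0.773, 0.635, -0.0], [0.0, -0.0, -1.0]]
contact_force: [0.2, 0.3, 1.0]
finger_gap: 0.995
gripper_force: 0.0
```

Emit:
play_rows(moves=[[0, 0, 0, 0], [0, 0, 0, 0], [0, 0, 0, 0], [0, 0, 0, 0], [0, 0, 0, 0]], gripper=5, force=40)

```text
t: 44.32
tool_pos: [0.7007, 0.3, -0.0222]
tool_rot: [[-0.635, 0.772, 0.002], [0.772, 0.635, 0.001], [-0.001, 0.002, -1.0]]
contact_force: [-1.7, -0.6, 6.3]
finger_gap: 0.702
gripper_force: 44.8
```

```bash
python3 - <<'E'
from h import *
from plant import get_obs
p=get_obs()['tool_pos'];c=plan([(p[0],p[1],.045,.687)])
c=plan([(.5847,.3768,.045,-.068),(.5847,.3768,.02,-.068,2)],start=c)
E
```

```text
t 44.33 at [ 0.7007  0.3    -0.0222  0.688 ] F [-1.7 -0.6  6.3] gap 59.9
-> [0.701 0.3   0.045 0.687] 2 rows [[0.0, 0.0, -3.4, 0.0], [0.0, 0.0, -3.3, 0.0]]
-> [ 0.585  0.377  0.045 -0.068] 5 rows [[2.7, -0.8, 0.0, 0.15], [2.5, -1.2, 0.0, 0.15], [2.3, -1.6, 0.0, 0.15], [2.0, -1.9, 0.0, 0.15], [1.7, -2.1, 0.0, 0.16]]
-> [ 0.585  0.377  0.02  -0.068] 2 rows [[0.0, 0.0, 1.2, 0.0], [0.0, -0.1, 1.3, 0.0]]
```

Emit:
play_rows(moves=[[0, 0, -1.4, 0], [0, 0, -3, 0], [0, 0, -2.3, 0], [2.7, -0.8, 0, 0.15], [2.5, -1.2, 0, 0.15], [2.3, -1.6, 0, 0.15], [2, -1.9, 0, 0.15], [1.7, -2.1, 0, 0.16], [0, 0, 0, 0], [0, 0, 0, 0]])

```text
t: 45.58
tool_pos: [0.5852, 0.3759, 0.044]
tool_rot: [[0.07, 0.998, 0.001], [0.998, -0.07, 0.0], [0.0, 0.001, -1.0]]
contact_force: [-0.9, 0.3, -1.7]
finger_gap: 0.699
gripper_force: 43.9
```

```bash
python3 - <<'E'
from h import *
plan([(.5847,.3775,.0208,-.068,2)])
E
```

```text
t 45.58 at [ 0.5852  0.3759  0.044  -0.0701] F [-0.9  0.3 -1.7] gap 59.7
-> [ 0.585  0.378  0.021 -0.068] 2 rows [[0.1, 0.0, 1.2, 0.0], [0.1, -0.1, 1.1, 0.0]]
```

Emit:
play_rows(moves=[[0.1, 0, 1.2, 0], [0.1, 0, 0.7, 0], [0, 0, 0.4, 0], [0, 0, 0.1, 0], [0, 0, 0.1, 0], [0, 0, 0, 0]])

```text
t: 46.32
tool_pos: [0.5848, 0.3782, 0.0187]
tool_rot: [[0.072, 0.997, 0.0], [0.997, -0.072, 0.0], [0.0, 0.0, -1.0]]
contact_force: [0.3, -0.3, -1.9]
finger_gap: 0.694
gripper_force: 44.0
```

Emit:
play_rows(moves=[[0, 0, 0.1, 0], [0, 0, 0, 0]])

```text
t: 46.58
tool_pos: [0.5849, 0.3783, 0.0178]
tool_rot: [[0.072, 0.997, 0.0], [0.997, -0.072, 0.0], [0.0, 0.0, -1.0]]
contact_force: [0.2, -0.4, -0.1]
finger_gap: 0.696
gripper_force: 44.0
```

Emit:
play_rows(moves=[[-0.1, 0, 0.1, 0], [0, 0, 0, 0]])

```text
t: 46.82
tool_pos: [0.585, 0.3782, 0.0178]
tool_rot: [[0.072, 0.997, 0.002], [0.997, -0.072, 0.002], [0.002, 0.001, -1.0]]
contact_force: [-1.9, 4.0, 5.6]
finger_gap: 0.696
gripper_force: 44.8
```

Emit:
play_rows(moves=[[0, 0, 0, 0], [0, 0, 0, 0], [0, 0, 0, 0], [0, 0, 0, 0], [0, 0, 0, 0]], gripper=8.5)

```text
t: 47.45
tool_pos: [0.5847, 0.3771, 0.0164]
tool_rot: [[0.072, 0.997, -0.0], [0.997, -0.072, -0.0], [-0.0, -0.0, -1.0]]
contact_force: [-0.4, 0.6, 0.3]
finger_gap: 0.995
gripper_force: 0.0
```

Emit:
play_rows(moves=[[0, 0, -1, 0], [0, 0, -3, 0], [0, 0, -4, 0], [-5, 0, -2, 0], [-5, 0, 0, 0], [-5, 0, 0, 0], [-5, 0, 0, 0], [-5, 0, 0, 0], [-5, 0, 0, 0], [0, 0, 0, 0], [0, 0, 0, 0]])

```text
t: 48.82
tool_pos: [0.5634, 0.0782, 0.1171]
tool_rot: [[0.072, 0.997, 0.001], [0.997, -0.072, 0.0], [0.0, 0.001, -1.0]]
contact_force: [-0.2, 0.0, 0.6]
finger_gap: 0.994
gripper_force: 0.0
```

```bash
python3 - <<'E'
from h import *
import cv2
from plant import capture
a=capture('top')['pixels'];s=capture('side')['pixels'];cv2.imwrite('pics/tc.png',a);cv2.imwrite('pics/sc.png',s)
blobs('top',a);blobs('side',s)
p=[.5847,.3771,-.068]
for c in('top','side'):
    for sg in(1,-1):print(c,sg,flange_c(c,p,sg,.04).round(1))
E
```

```text
top lime [(np.float64(296.2), np.float64(164.6), 752), (np.float64(161.9), np.float64(210.1), 86), (np.float64(159.4), np.float64(231.2), 100)]
 top blue [(np.float64(490.7), np.float64(131.4), 2279), (np.float64(85.9), np.float64(203.7), 449), (np.float64(419.4), np.float64(225.9), 49), (np.float64(419.0), np.float64(246.1), 67), (np.float64(342.3), np.float64(271.5), 176), (np.float64(223.1), np.float64(283.3), 224)]
 side lime [(np.float64(28.0), np.float64(113.0), 55), (np.float64(19.0), np.float64(127.9), 47), (np.float64(372.6), np.float64(229.6), 678)]
 side blue [(np.float64(14.5), np.float64(122.9), 1542), (np.float64(263.6), np.float64(208.5), 110), (np.float64(274.0), np.float64(267.6), 120), (np.float64(305.1), np.float64(340.0), 63), (np.float64(328.0), np.float64(339.5), 60), (np.float64(460.0), np.float64(411.8), 3972)]
top 1 [162.9 212. ]
top -1 [160.1 232.3]
side 1 [320.  172.5]
side -1 [303.2 172.3]
```

Lime now lies on its post (top flanges at (161.9,210.1) and (159.4,231.2)). Next is blue.

```bash
python3 - <<'E'
from h import *
c=plan([(.568,-.2236,.07,-.045)]);c=plan([(.568,-.2236,-.024,-.045,3)],start=c)
E
```

```text
t 48.92 at [ 0.5633  0.0789  0.1168 -0.0709] F [-0.2 -0.  -0.6] gap 84.9
-> [ 0.568 -0.224  0.07  -0.045] 6 rows [[-5.0, 0.4, 0.8, 0.0], [-5.0, 0.5, 0.8, -0.01], [-5.1, 0.4, 0.7, 0.0], [-5.0, 0.3, 0.8, -0.01], [-5.0, 0.4, 0.8, 0.0], [-5.1, 0.3, 0.8, -0.01]]
-> [ 0.568 -0.224 -0.024 -0.045] 4 rows [[0.0, 0.0, 2.3, 0.0], [0.0, 0.0, 2.4, 0.0], [0.0, 0.0, 2.3, 0.0], [0.0, 0.0, 2.4, 0.0]]
```

Emit:
play_rows(moves=[[-5, 0.4, 0.4, 0], [-5, 0.5, 0.4, -0.01], [-5.1, 0.4, 0.7, 0], [-5, 0.3, 0.8, -0.01], [-5, 0.4, 1.2, 0], [-5.1, 0.3, 1.2, -0.01], [0, 0, 0, 0], [0, 0, 0, 0]])

```text
t: 49.92
tool_pos: [0.5677, -0.2239, 0.0694]
tool_rot: [[0.041, 0.999, -0.0], [0.999, -0.041, 0.0], [0.0, -0.0, -1.0]]
contact_force: [0.1, 0.3, 0.2]
finger_gap: 1.0
gripper_force: 0.0
```

```bash
python3 - <<'E'
from h import *
from plant import capture
c=plan([(.568,-.2236,-.024,-.045,3)])
s=capture('side')['pixels'];blobs('side',s)
import cv2
a=cv2.imread('pics/tc.png')
cv2.imwrite('pics/f.png',np.hstack([cv2.resize(a[195:250,135:190],(400,400),interpolation=cv2.INTER_CUBIC),cv2.resize(s[150:205,285:340],(400,400),interpolation=cv2.INTER_CUBIC)]))
E
```

```text
t 49.92 at [ 0.5677 -0.2239  0.0694 -0.0412] F [0.1 0.3 0.2] gap 85.4
-> [ 0.568 -0.224 -0.024 -0.045] 4 rows [[0.0, 0.0, 2.3, 0.0], [0.0, 0.0, 2.4, 0.0], [0.0, 0.0, 2.3, 0.0], [0.0, 0.0, 2.3, 0.0]]
 side lime [(np.float64(31.7), np.float64(115.2), 167), (np.float64(52.1), np.float64(115.3), 221), (np.float64(19.0), np.float64(127.9), 47), (np.float64(41.0), np.float64(127.4), 63), (np.float64(63.4), np.float64(127.0), 59), (np.float64(304.4), np.float64(168.5), 41), (np.float64(320.1), np.float64(174.2), 100), (np.float64(372.6), np.float64(229.7), 686)]
 side blue [(np.float64(27.4), np.float64(126.8), 2886), (np.float64(321.6), np.float64(130.8), 354), (np.float64(321.7), np.float64(158.9), 71), (np.float64(273.7), np.float64(275.7), 294), (np.float64(305.0), np.float64(340.4), 67), (np.float64(328.0), np.float64(339.4), 59), (np.float64(460.1), np.float64(411.8), 4030)]
```

Emit:
play_rows(moves=[[0, 0, 2.3, 0], [0, 0, 2.4, 0], [0, 0, 2.3, 0], [0, 0, 1.5, 0], [0, 0, 0.8, 0], [0, 0, 0, 0]])

```text
t: 50.72
tool_pos: [0.5675, -0.2246, -0.0234]
tool_rot: [[0.041, 0.999, -0.0], [0.999, -0.041, 0.0], [0.0, -0.0, -1.0]]
contact_force: [-0.1, 0.0, 0.4]
finger_gap: 0.997
gripper_force: 0.0
```

Emit:
play_rows(moves=[[0, 0, 0, 0], [0, 0, 0, 0], [0, 0, 0, 0], [0, 0, 0, 0], [0, 0, 0, 0]], gripper=5, force=40)

```text
t: 51.35
tool_pos: [0.5679, -0.2252, -0.0225]
tool_rot: [[0.042, 0.999, 0.001], [0.999, -0.042, -0.001], [-0.001, 0.001, -1.0]]
contact_force: [0.4, 1.0, 6.6]
finger_gap: 0.693
gripper_force: 43.9
```

```bash
python3 - <<'E'
from h import *
from plant import get_obs
p=get_obs()['tool_pos'];c=plan([(p[0],p[1],.12,-.045)])
c=plan([(.4652,.0565,.12,.1467),(.4652,.0565,.03,.1467,3)],start=c)
E
```

```text
t 51.35 at [ 0.5679 -0.2252 -0.0225 -0.042 ] F [0.4 1.  6.6] gap 59.2
-> [ 0.568 -0.225  0.12  -0.045] 3 rows [[0.0, 0.0, -4.8, 0.0], [0.0, 0.0, -4.7, 0.0], [0.0, 0.0, -4.8, 0.0]]
-> [0.465 0.056 0.12  0.147] 6 rows [[4.6, -1.9, 0.0, -0.03], [4.7, -1.8, 0.0, -0.03], [4.7, -1.6, 0.0, -0.03], [4.8, -1.5, 0.0, -0.04], [4.8, -1.3, 0.0, -0.03], [4.9, -1.1, 0.0, -0.03]]
-> [0.465 0.056 0.03  0.147] 4 rows [[0.0, 0.0, 2.3, 0.0], [0.0, 0.0, 2.2, 0.0], [0.0, 0.0, 2.3, 0.0], [0.0, 0.0, 2.2, 0.0]]
```

Emit:
play_rows(moves=[[0, 0, -2, 0], [0, 0, -4, 0], [0, 0, -4.2, 0], [0, 0, -4.1, 0], [0, 0, 0, 0]])

```text
t: 51.98
tool_pos: [0.5687, -0.2255, 0.1241]
tool_rot: [[0.042, 0.999, 0.006], [0.999, -0.042, -0.003], [-0.003, 0.006, -1.0]]
contact_force: [0.7, -0.5, -2.1]
finger_gap: 0.696
gripper_force: 43.9
```

Emit:
play_rows(moves=[[4.6, -1.9, 0, -0.03], [4.7, -1.8, 0, -0.03], [4.7, -1.6, 0, -0.03], [4.8, -1.5, 0, -0.04], [4.8, -1.3, 0, -0.03], [4.9, -1.1, 0, -0.03], [0, 0, 0, 0], [0, 0, 0, 0]])

```text
t: 52.98
tool_pos: [0.4648, 0.0568, 0.1194]
tool_rot: [[-0.148, 0.989, -0.0], [0.989, 0.148, -0.0], [-0.0, -0.0, -1.0]]
contact_force: [-0.2, -0.3, -1.4]
finger_gap: 0.697
gripper_force: 43.9
```

```bash
python3 - <<'E'
from h import *
plan([(.4652,.0565,.03,.1467,3)])
E
```

```text
t 52.98 at [0.4648 0.0568 0.1194 0.1482] F [-0.2 -0.3 -1.4] gap 59.5
-> [0.465 0.056 0.03  0.147] 3 rows [[0.0, 0.0, 3.0, 0.0], [0.0, 0.0, 3.0, 0.0], [0.0, 0.0, 2.9, 0.0]]
```

Emit:
play_rows(moves=[[0, 0, 3, 0], [0, 0, 3, 0], [0, 0, 2.4, 0], [0, 0, 0.5, 0], [0, 0, 0.3, 0], [0, 0, 0.3, 0], [0, 0, 0, 0], [0, 0, 0, 0]])

```text
t: 53.98
tool_pos: [0.4651, 0.057, 0.0249]
tool_rot: [[-0.147, 0.989, 0.001], [0.989, 0.147, 0.0], [-0.0, 0.001, -1.0]]
contact_force: [0.2, 0.8, -0.5]
finger_gap: 0.693
gripper_force: 43.8
```

Emit:
play_rows(moves=[[0, 0, 0.1, 0], [0, 0, 0.1, 0], [0, 0, 0, 0]])

```text
t: 54.35
tool_pos: [0.4649, 0.057, 0.0225]
tool_rot: [[-0.148, 0.989, 0.0], [0.989, 0.148, 0.0], [0.0, 0.0, -1.0]]
contact_force: [-0.1, 0.3, -0.8]
finger_gap: 0.7
gripper_force: 43.9
```

Emit:
play_rows(moves=[[0, 0, 0.1, 0], [0, 0, 0, 0]])

```text
t: 54.6
tool_pos: [0.4649, 0.057, 0.0224]
tool_rot: [[-0.148, 0.989, 0.0], [0.989, 0.148, -0.0], [-0.0, 0.0, -1.0]]
contact_force: [-8.5, -0.9, 15.4]
finger_gap: 0.694
gripper_force: 46.0
```

Emit:
play_rows(moves=[[0, 0, 0, 0], [0, 0, 0, 0], [0, 0, 0, 0], [0, 0, 0, 0], [0, 0, -2, 0], [0, 0, -4, 0], [0, 0, -4, 0], [0, 0, 0, 0]], gripper=8.5)

```text
t: 55.6
tool_pos: [0.4663, 0.0571, 0.1241]
tool_rot: [[-0.147, 0.989, 0.005], [0.989, 0.147, 0.0], [-0.001, 0.005, -1.0]]
contact_force: [0.4, 0.5, -0.8]
finger_gap: 0.996
gripper_force: 0.0
```

Emit:
play_rows(moves=[[-3, 0, 0, 0], [-4, 0, 0, 0], [-3, 0, 0, 0], [-0.1, 0, 0, 0], [0, 0, 0, 0], [0, 0, 3, 0], [0, 0, 2.2, 0], [0, 0, 0.7, 0], [0, 0, 0, 0], [0, 0, 0, 0]])

```text
t: 56.85
tool_pos: [0.4803, -0.0427, 0.0633]
tool_rot: [[-0.148, 0.989, 0.001], [0.989, 0.148, -0.0], [-0.0, 0.001, -1.0]]
contact_force: [0.3, -0.7, 0.4]
finger_gap: 0.993
gripper_force: 0.0
```

```bash
python3 - <<'E'
from h import *
from plant import capture
plan([(.4791,-.0428,.063,.1467)]);blobs('top',capture('top')['pixels']);blobs('side',capture('side')['pixels'])
E
```

```text
t 56.85 at [ 0.4803 -0.0427  0.0633  0.1484] F [ 0.3 -0.7  0.4] gap 84.8
-> [ 0.479 -0.043  0.063  0.147] 1 rows [[0.0, -0.1, 0.0, 0.0]]
 top lime [(np.float64(296.2), np.float64(164.7), 758), (np.float64(161.9), np.float64(210.1), 85), (np.float64(159.3), np.float64(231.2), 98)]
 top blue [(np.float64(490.9), np.float64(131.3), 2206), (np.float64(85.9), np.float64(203.6), 436), (np.float64(296.8), np.float64(265.0), 61), (np.float64(223.1), np.float64(283.3), 223), (np.float64(299.6), np.float64(286.1), 84)]
 side lime [(np.float64(31.5), np.float64(115.0), 159), (np.float64(19.0), np.float64(127.9), 47), (np.float64(38.6), np.float64(127.3), 41), (np.float64(312.7), np.float64(175.5), 237), (np.float64(372.6), np.float64(229.7), 678)]
 side blue [(np.float64(21.0), np.float64(126.9), 2267), (np.float64(321.5), np.float64(130.8), 352), (np.float64(321.0), np.float64(159.0), 66), (np.float64(275.2), np.float64(269.0), 76), (np.float64(460.1), np.float64(411.8), 3980)]
```

Emit:
play_rows(moves=[[0, -0.1, 0, 0], [0, 0, 0, 0], [0, 0, 0, 0], [0, 0, 0, 0], [0, 0, 0, 0], [0, 0, 0, 0]], gripper=1.2, force=30)

```text
t: 57.7
tool_pos: [0.4791, -0.0431, 0.0626]
tool_rot: [[-0.147, 0.989, 0.001], [0.989, 0.147, -0.0], [-0.0, 0.001, -1.0]]
contact_force: [3.3, 0.3, 0.1]
finger_gap: 0.208
gripper_force: 32.9
```

Emit:
play_rows(moves=[[0.3, 0, 0, 0], [0.5, 0, 0, 0], [0.5, 0, 0, 0], [0.5, 0, 0, 0], [0.5, 0, 0, 0], [0.5, 0, 0, 0], [0.3, 0, 0, 0], [0.2, 0, 0, 0], [0, 0, 0, 0]])

```text
t: 58.82
tool_pos: [0.4744, -0.0101, 0.0626]
tool_rot: [[-0.147, 0.989, 0.001], [0.989, 0.147, 0.0], [-0.0, 0.001, -1.0]]
contact_force: [6.0, 1.7, -0.6]
finger_gap: 0.203
gripper_force: 32.7
```

Emit:
play_rows(moves=[[0.1, 0, 0, 0], [0, 0, 0, 0]])

```text
t: 59.08
tool_pos: [0.4742, -0.0093, 0.0626]
tool_rot: [[-0.147, 0.989, 0.001], [0.989, 0.147, -0.0], [-0.0, 0.001, -1.0]]
contact_force: [6.6, 0.0, -1.8]
finger_gap: 0.205
gripper_force: 32.7
```

Emit:
play_rows(moves=[[0.1, 0, 0, 0], [0, 0, 0, 0]])

```text
t: 59.32
tool_pos: [0.4741, -0.0083, 0.0626]
tool_rot: [[-0.147, 0.989, 0.001], [0.989, 0.147, -0.0], [-0.0, 0.001, -1.0]]
contact_force: [7.0, -0.3, -1.3]
finger_gap: 0.206
gripper_force: 32.7
```

Emit:
play_rows(moves=[[0.1, 0, 0, 0], [0, 0, 0, 0]])

```text
t: 59.58
tool_pos: [0.4741, -0.0079, 0.0626]
tool_rot: [[-0.147, 0.989, 0.001], [0.989, 0.147, -0.001], [-0.001, 0.001, -1.0]]
contact_force: [7.0, -7.1, -2.8]
finger_gap: 0.201
gripper_force: 32.5
```

Emit:
play_rows(moves=[[0.05, 0, 0, 0], [0, 0, 0, 0], [0, 0, 0, 0], [0, 0, 0, 0]])

```text
t: 60.08
tool_pos: [0.4741, -0.0079, 0.0626]
tool_rot: [[-0.147, 0.989, 0.002], [0.989, 0.147, -0.002], [-0.002, 0.001, -1.0]]
contact_force: [7.1, -10.8, -2.0]
finger_gap: 0.207
gripper_force: 32.4
```

Emit:
play_rows(moves=[[-0.3, 0, 0, 0], [-0.5, 0, 0, 0], [-0.5, 0, 0, 0], [-0.5, 0, 0, 0], [-0.5, 0, 0, 0], [-0.5, 0, 0, 0], [-0.5, 0, 0, 0], [-0.3, 0, 0, 0], [0, 0, 0, 0]])

```text
t: 61.2
tool_pos: [0.479, -0.0426, 0.0626]
tool_rot: [[-0.147, 0.989, 0.001], [0.989, 0.147, -0.0], [-0.0, 0.001, -1.0]]
contact_force: [5.9, -0.8, -0.0]
finger_gap: 0.203
gripper_force: 32.9
```

Emit:
play_rows(moves=[[0, 0, 0, 0], [0, 0, 0, 0], [0, 0, 0, 0], [0, 0, -2, 0], [0, 0, -4, 0], [0, 0, 0, 0]], gripper=8.5)

```text
t: 61.95
tool_pos: [0.4799, -0.0427, 0.1249]
tool_rot: [[-0.148, 0.989, 0.004], [0.989, 0.148, -0.001], [-0.001, 0.004, -1.0]]
contact_force: [-0.0, 0.5, -1.4]
finger_gap: 0.993
gripper_force: 0.0
```

```bash
python3 - <<'E'
from h import *
from plant import capture
a=capture('top')['pixels'];blobs('top',a)
x,y=W([.4698,.0241,.1467],[(0,.042,0)])[0,:2];print(x,y)
c=plan([(x,y,.115,.147)]);c=plan([(x,y,.0235,.147,3)],start=c)
c=plan([(x,y,.09,.147),(.4489,.2308,.09,-.484)],start=(x,y,.0235,.147))
E
```

```text
top lime [(np.float64(296.2), np.float64(164.8), 759), (np.float64(161.7), np.float64(210.1), 86), (np.float64(159.3), np.float64(231.2), 98)]
 top blue [(np.float64(490.9), np.float64(131.3), 2203), (np.float64(85.8), np.float64(203.6), 443), (np.float64(293.1), np.float64(265.3), 59), (np.float64(223.1), np.float64(283.4), 223), (np.float64(295.9), np.float64(286.5), 81)]
0.46366067603375216 0.06564887123902953
t 62.0 at [ 0.4791 -0.0426  0.1232  0.148 ] F [-0.4  1.2 -0.1] gap 85.3
-> [0.464 0.066 0.115 0.147] 2 rows [[5.5, 0.0, 0.4, 0.0], [5.4, 0.1, 0.4, 0.0]]
-> [0.464 0.066 0.024 0.147] 4 rows [[0.0, 0.0, 2.3, 0.0], [0.0, 0.0, 2.3, 0.0], [0.0, 0.0, 2.3, 0.0], [0.0, 0.0, 2.3, 0.0]]
-> [0.464 0.066 0.09  0.147] 2 rows [[0.0, 0.0, -3.3, 0.0], [0.0, 0.0, -3.4, 0.0]]
-> [ 0.449  0.231  0.09  -0.484] 4 rows [[4.1, 0.2, 0.0, 0.16], [4.2, -0.4, 0.0, 0.16], [4.0, -1.1, 0.0, 0.15], [3.8, -1.6, 0.1, 0.16]]
```

Emit:
play_rows(moves=[[5.5, 0, 0.4, 0], [5.4, 0.1, 0.4, 0], [0, 0, 0, 0], [0, 0, 3, 0], [0, 0, 3, 0], [0, 0, 2.2, 0], [0, 0, 1, 0], [0, 0, 0, 0], [0, 0, 0, 0]])

```text
t: 63.12
tool_pos: [0.4641, 0.0653, 0.0231]
tool_rot: [[-0.147, 0.989, 0.001], [0.989, 0.147, 0.0], [-0.0, 0.001, -1.0]]
contact_force: [0.3, -0.3, 0.1]
finger_gap: 0.998
gripper_force: 0.0
```

Emit:
play_rows(moves=[[0, 0, 0, 0], [0, 0, 0, 0], [0, 0, 0, 0], [0, 0, 0, 0], [0, 0, 0, 0]], gripper=5, force=40)

```text
t: 63.75
tool_pos: [0.464, 0.0654, 0.0232]
tool_rot: [[-0.148, 0.989, 0.001], [0.989, 0.148, 0.0], [-0.0, 0.001, -1.0]]
contact_force: [-2.6, -1.7, 6.8]
finger_gap: 0.7
gripper_force: 42.9
```

Emit:
play_rows(moves=[[0, 0, -1.5, 0], [0, 0, -2.5, 0], [0, 0, -2.7, 0], [0, 0, 0, 0]])

```text
t: 64.25
tool_pos: [0.4647, 0.0655, 0.0918]
tool_rot: [[-0.148, 0.989, 0.004], [0.989, 0.148, 0.0], [-0.0, 0.004, -1.0]]
contact_force: [0.3, -0.4, -1.4]
finger_gap: 0.698
gripper_force: 44.2
```

Emit:
play_rows(moves=[[4.1, 0.2, 0, 0.16], [4.2, -0.4, 0, 0.16], [4, -1.1, 0, 0.15], [3.8, -1.6, 0, 0.16], [0, 0, 0, 0], [0, 0, 0, 0]])

```text
t: 65.0
tool_pos: [0.4486, 0.2303, 0.0889]
tool_rot: [[0.462, 0.887, -0.001], [0.887, -0.462, -0.001], [-0.001, -0.001, -1.0]]
contact_force: [0.5, 0.7, -1.3]
finger_gap: 0.695
gripper_force: 44.0
```

```bash
python3 - <<'E'
from h import *
from plant import capture
plan([(.4489,.2308,.03,-.484,2.5)])
E
```

```text
t 65.0 at [ 0.4486  0.2303  0.0889 -0.48  ] F [ 0.5  0.7 -1.3] gap 59.3
-> [ 0.449  0.231  0.03  -0.484] 3 rows [[0.0, 0.0, 2.0, 0.0], [0.0, 0.0, 1.9, 0.0], [0.1, 0.0, 2.0, 0.0]]
```

Emit:
play_rows(moves=[[0, 0, 2, 0], [0, 0, 2, 0], [0, 0, 1.6, 0], [0, 0, 0.4, 0], [0, 0, 0.3, 0], [0, 0, 0.1, 0], [0, 0, 0, 0], [0, 0, 0, 0]])

```text
t: 66.0
tool_pos: [0.4491, 0.2308, 0.0258]
tool_rot: [[0.463, 0.886, 0.0], [0.886, -0.463, 0.0], [0.0, 0.0, -1.0]]
contact_force: [0.8, -0.3, -0.9]
finger_gap: 0.698
gripper_force: 44.0
```

Emit:
play_rows(moves=[[0, 0, 0.1, 0], [0, 0, 0, 0]])

```text
t: 66.25
tool_pos: [0.4489, 0.2307, 0.0245]
tool_rot: [[0.464, 0.886, -0.0], [0.886, -0.464, -0.0], [-0.0, -0.0, -1.0]]
contact_force: [-0.1, -0.4, -1.3]
finger_gap: 0.693
gripper_force: 44.0
```

Exactly on target. I'll go down the last 2–3 mm to contact.

Emit:
play_rows(moves=[[0, 0, 0.1, 0], [0, 0, 0.1, 0], [0, 0, 0, 0]])

```text
t: 66.62
tool_pos: [0.4489, 0.2307, 0.0224]
tool_rot: [[0.464, 0.886, -0.0], [0.886, -0.464, -0.0], [-0.0, -0.0, -1.0]]
contact_force: [0.4, 0.8, -1.1]
finger_gap: 0.693
gripper_force: 44.0
```

Emit:
play_rows(moves=[[0, 0, 0.1, 0], [0, 0, 0, 0]])

```text
t: 66.88
tool_pos: [0.449, 0.2308, 0.0222]
tool_rot: [[0.463, 0.886, 0.0], [0.886, -0.463, 0.0], [0.0, 0.0, -1.0]]
contact_force: [-5.2, -2.2, 10.0]
finger_gap: 0.693
gripper_force: 45.5
```

Emit:
play_rows(moves=[[0, 0, 0, 0], [0, 0, 0, 0], [0, 0, 0, 0], [0, 0, 0, 0], [0, 0, -1, 0], [0, 0, -3, 0], [0, 0, -3, 0], [0, 0, -3, 0], [0, 0, 0, 0], [0, 0, 0, 0]], gripper=8.5)

```text
t: 68.12
tool_pos: [0.4487, 0.2306, 0.1212]
tool_rot: [[0.464, 0.886, -0.0], [0.886, -0.464, -0.0], [-0.0, -0.0, -1.0]]
contact_force: [0.4, -0.9, -0.6]
finger_gap: 0.993
gripper_force: 0.0
```

```bash
python3 - <<'E'
from h import *
c=plan([(.479,-.0426,.124,.147)]);c=plan([(.479,-.0426,.063,.147,3)],start=c)
E
```

```text
t 68.12 at [ 0.4487  0.2306  0.1212 -0.482 ] F [ 0.4 -0.9 -0.6] gap 84.8
-> [ 0.479 -0.043  0.124  0.147] 5 rows [[-4.6, 3.1, -0.1, -0.13], [-4.9, 2.4, 0.0, -0.12], [-5.2, 1.9, -0.1, -0.13], [-5.3, 1.1, 0.0, -0.12], [-5.5, 0.5, -0.1, -0.13]]
-> [ 0.479 -0.043  0.063  0.147] 3 rows [[0.0, 0.0, 2.0, 0.0], [0.0, 0.0, 2.1, 0.0], [0.0, 0.0, 2.0, 0.0]]
```

Emit:
play_rows(moves=[[-4.6, 3.1, -0.1, -0.13], [-4.9, 2.4, 0, -0.12], [-5.2, 1.9, -0.1, -0.13], [-5.3, 1.1, 0, -0.12], [-5.5, 0.5, -0.1, -0.13], [0, 0, 0, 0], [0, 0, 0, 0]])

```text
t: 69.0
tool_pos: [0.4783, -0.0421, 0.1237]
tool_rot: [[-0.146, 0.989, -0.002], [0.989, 0.146, 0.0], [0.001, -0.001, -1.0]]
contact_force: [0.1, -0.3, -0.3]
finger_gap: 0.996
gripper_force: 0.0
```

```bash
python3 - <<'E'
from h import *
import cv2
from plant import capture
plan([(.479,-.0426,.063,.147,3)])
a=capture('top')['pixels'];s=capture('side')['pixels']
blobs('top',a);blobs('side',s)
k=lambda i,x,y,w,h:cv2.resize(i[y:y+h,x:x+w],(400,300),interpolation=cv2.INTER_CUBIC)
cv2.imwrite('pics/fin.png',np.vstack([np.hstack([k(a,135,195,60,45),k(a,195,260,60,45)]),np.hstack([k(s,282,155,60,45),k(s,235,180,60,45)])]))
E
```

```text
t 69.0 at [ 0.4783 -0.0421  0.1237  0.1463] F [ 0.1 -0.3 -0.3] gap 85.0
-> [ 0.479 -0.043  0.063  0.147] 3 rows [[0.0, 0.0, 2.0, 0.0], [0.0, 0.0, 2.0, 0.0], [-0.1, 0.1, 2.1, 0.0]]
 top lime [(np.float64(296.2), np.float64(164.7), 757), (np.float64(161.8), np.float64(210.1), 87), (np.float64(159.2), np.float64(231.1), 97)]
 top blue [(np.float64(490.9), np.float64(131.3), 2216), (np.float64(85.9), np.float64(203.7), 442), (np.float64(222.6), np.float64(281.1), 134)]
 side lime [(np.float64(31.0), np.float64(114.8), 146), (np.float64(19.0), np.float64(127.9), 47), (np.float64(312.7), np.float64(175.5), 237), (np.float64(372.6), np.float64(229.6), 677)]
 side blue [(np.float64(18.7), np.float64(127.4), 2022), (np.float64(321.5), np.float64(130.7), 349), (np.float64(321.0), np.float64(159.1), 65), (np.float64(275.8), np.float64(269.3), 58), (np.float64(460.1), np.float64(411.9), 3983)]
```

View pics/fin.png

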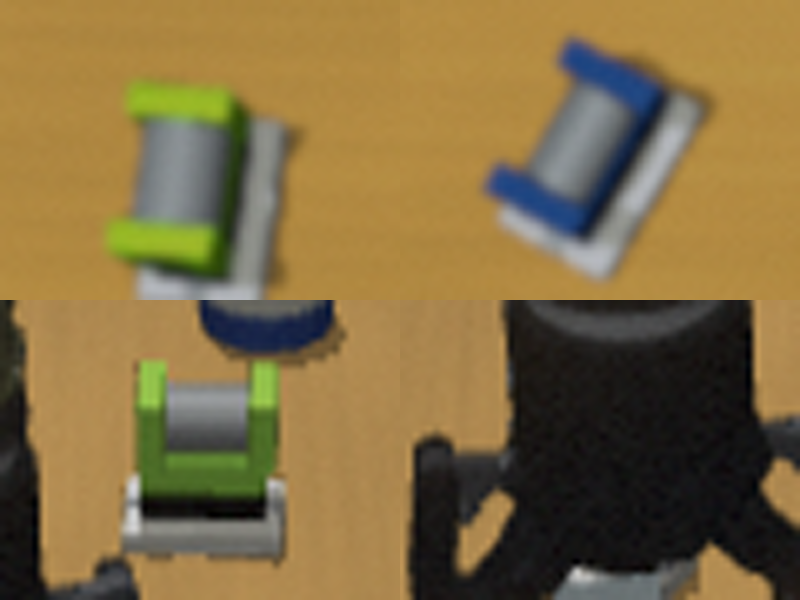

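The picture shows lime lying level on its post, with flanges at (152,430) and (264,430) over a post spanning 142–267. Blue lies lengthwise on its own post. I'll check the centring with a corner fit while I grip the knob.

Emit:
play_rows(moves=[[0, 0, 2, 0], [0, 0, 2, 0], [-0.1, 0.1, 2, 0], [0, 0, 0, 0], [0, 0, 0, 0]])

```text
t: 69.72
tool_pos: [0.4802, -0.0427, 0.0652]
tool_rot: [[-0.148, 0.989, 0.001], [0.989, 0.148, -0.0], [-0.0, 0.001, -1.0]]
contact_force: [-0.6, -0.5, 0.6]
finger_gap: 0.993
gripper_force: 0.0
```

Emit:
play_rows(moves=[[0, 0, 0, 0], [0, 0, 0, 0], [0, 0, 0, 0], [0, 0, 0, 0], [0, 0, 0, 0], [0, 0, 0, 0]], gripper=1.2, force=30)

```text
t: 70.47
tool_pos: [0.4792, -0.0434, 0.0647]
tool_rot: [[-0.147, 0.989, -0.002], [0.989, 0.147, 0.0], [0.0, -0.002, -1.0]]
contact_force: [-9.7, -0.2, 8.7]
finger_gap: 0.205
gripper_force: 31.6
```

```bash
python3 - <<'E'
from h import *
k=400/60
for n,px,ox,oy,z,p0 in(('lime',[(129,81),(231,88),(212,263),(108,253)],135,195,.076,[.58,.37,-.07]),('blue',[(170,38),(263,84),(184,229),(87,190)],195,260,.080,[.45,.23,-.48])):
    print(n,fit([('top',l,un(p,k,ox,oy)) for l,p in zip(box(.03,.018,z),px)],p0))
E
```

```text
lime (array([ 0.58576605,  0.37609172, -0.05209041]), array([[-0.0944275 ,  0.14685389],
       [ 0.21037876,  0.15538941],
       [ 0.00959947, -0.3699409 ],
       [-0.12151005,  0.05200407]]))
blue (array([ 0.45143191,  0.22985335, -0.44014717]), array([[ 0.09582146, -0.86492991],
       [ 0.35028098, -0.70279732],
       [-0.35621194,  1.69053946],
       [-0.08776111,  0.37036099]]))
```

Both are centred to within about 2 mm. Now I'll slide the empty caliper fully shut.

Emit:
play_rows(moves=[[0.4, -0.1, 0, 0], [0.6, 0, 0, 0], [0.6, 0, 0, 0], [0.6, 0, 0, 0], [0.6, 0, 0, 0], [0.6, 0, 0, 0], [0.6, 0, 0, 0], [0.6, 0, 0, 0], [0.6, 0, 0, 0], [0.4, 0, 0, 0], [0.2, 0, 0, 0], [0, 0, 0, 0]])

```text
t: 71.97
tool_pos: [0.4708, 0.0146, 0.0648]
tool_rot: [[-0.148, 0.989, 0.001], [0.989, 0.148, 0.0], [0.0, 0.001, -1.0]]
contact_force: [5.3, 1.9, 4.7]
finger_gap: 0.206
gripper_force: 31.3
```

Emit:
play_rows(moves=[[0.1, 0, 0, 0], [0, 0, 0, 0]])

```text
t: 72.22
tool_pos: [0.4708, 0.0147, 0.0648]
tool_rot: [[-0.148, 0.989, 0.002], [0.989, 0.148, -0.001], [-0.001, 0.001, -1.0]]
contact_force: [5.7, -6.5, 4.0]
finger_gap: 0.204
gripper_force: 31.2
```

Emit:
play_rows(moves=[[0.1, 0, 0, 0], [0, 0, 0, 0], [0, 0, 0, 0]])

```text
t: 72.6
tool_pos: [0.4708, 0.0147, 0.0648]
tool_rot: [[-0.147, 0.989, 0.002], [0.989, 0.147, -0.002], [-0.002, 0.002, -1.0]]
contact_force: [7.6, -15.7, 3.0]
finger_gap: 0.204
gripper_force: 31.1
```

Emit:
play_rows(moves=[[0, 0, 0, 0], [0, 0, 0, 0], [0, 0, 0, 0], [0, 0, 0, 0], [0, 0, -2, 0], [0, 0, -4, 0], [0, 0, -5, 0], [-5, 0, 0, 0], [-5, 0, 0, 0], [-5, 0, 0, 0], [-5, 0, 0, 0], [0, 0, 0, 0]], gripper=8.5)

```text
t: 74.1
tool_pos: [0.4994, -0.1844, 0.174]
tool_rot: [[-0.144, 0.99, -0.001], [0.99, 0.144, 0.0], [0.0, -0.001, -1.0]]
contact_force: [-0.2, 0.2, -0.6]
finger_gap: 0.997
gripper_force: 0.0
```

Emit:
play_rows(moves=[[-5, 0, 0, 0], [-5, 0, 0, 0], [0, 0, 0, 0], [0, 0, 0, 0], [0, 0, 0, 0], [0, 0, 0, 0], [0, 0, 0, 0], [0, 0, 0, 0]])

```text
t: 75.1
tool_pos: [0.5144, -0.2806, 0.1745]
tool_rot: [[-0.148, 0.989, 0.0], [0.989, 0.148, -0.0], [-0.0, 0.0, -1.0]]
contact_force: [-0.6, -0.1, 0.2]
finger_gap: 0.998
gripper_force: 0.0
```

```bash
python3 - <<'E'
from h import *
import cv2
from plant import capture
a=capture('top')['pixels'];s=capture('side')['pixels'];cv2.imwrite('pics/te.png',a)
blobs('top',a);blobs('side',s)
# jaw: carriage blob shift along the caliper vs start
g=[.4698,.0241,.1467]
i=a[255:300,270:355].astype(int);m=(i[...,0]>i[...,2]+30);ys,xs=np.nonzero(m);print('carriage px',m.sum(),xs.mean()+270,ys.mean()+255)
b=cv2.imread('pics/top0.png')[255:300,270:355].astype(int);m=(b[...,0]>b[...,2]+30);ys,xs=np.nonzero(m);print('start',m.sum(),xs.mean()+270,ys.mean()+255)
print('px per 34.4mm',proj('top',W(g,[(0,-.009,.08),(0,-.0434,.08)])))
E
```

```text
top lime [(np.float64(296.3), np.float64(164.8), 763), (np.float64(162.1), np.float64(210.1), 90), (np.float64(159.5), np.float64(231.2), 101)]
 top blue [(np.float64(490.6), np.float64(131.3), 2365), (np.float64(86.0), np.float64(203.7), 461), (np.float64(317.3), np.float64(274.9), 183), (np.float64(222.5), np.float64(281.2), 133)]
 side lime [(np.float64(31.6), np.float64(115.2), 166), (np.float64(52.1), np.float64(115.3), 221), (np.float64(19.0), np.float64(127.9), 47), (np.float64(40.9), np.float64(127.4), 62), (np.float64(63.1), np.float64(126.9), 56), (np.float64(321.5), np.float64(169.9), 53), (np.float64(372.6), np.float64(229.7), 685)]
 side blue [(np.float64(27.3), np.float64(126.9), 2872), (np.float64(321.6), np.float64(130.8), 355), (np.float64(321.5), np.float64(158.9), 71), (np.float64(460.1), np.float64(411.8), 4010)]
carriage px 246 317.020325203252 273.9146341463415
start 230 332.1434782608696 272.0043478260869
px per 34.4mm [[317.27456871 272.80842962]
 [332.51940791 270.83105522]]
```

The jaw is shut: the carriage moved 15.1 px against 15.2 expected. Both spindles are still in place, so I'm handing in.

```bash
python3 -c "
from plant import close_job
print(close_job())"
```

```text
the job is handed in; nothing more can be done
None
```

I checked the lime spindle, then the blue (the only two out), and laid each on its own post. The caliper is empty and shut and the job is handed in. The lime got knocked off its post after its first placing; I laid it back without measuring it again. I saw no gauge readout, so I judged each reading by about 10 N of push on the jaw.

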